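# Stack two print plates with a separator and hold the curing chamber's lid open

### The arm

A 6-joint arm with a two-finger parallel gripper is mounted at the origin on the work surface. World frame = base frame: x ahead of the robot, y to its left, z up, the work surface at z = 0. Lengths are in m, angles in degrees, forces in N, time in s.
With the tool pointing down it reaches from about 0.3 to 0.75 m from the base axis. Payload 8.5 kg.
Tool frame: the origin (TCP) lies midway between the tips of the shut fingers; the grasp point (between the pads) lies env.tcp_to_grasp behind it (env.tcp_to_grasp is the distance from the TCP to the grasp point, in m); z points along the fingers, y is the direction in which the jaws open and shut (so a half turn about z gives the same grasp; the last joint's range is limited). The gripper opens to 85 mm and grips with 20 to 120 N. Pads are 22 mm wide; open, the fingers measure 114 mm over their backs; the gripper's body (76 mm by 85 mm) begins 54 mm behind the grasp point. The pads swing forward as they close: fully open they stand 13 mm farther back than shut.
Start: joints at [-86.075, 21.807, 74.336, -0, 83.858, -12.336], TCP at [0.154, -0.528, 0.231] pointing down, gripper open.
Joint ranges: [-178.18, 178.18], [-50.72, 133.34], [12.68, 142.11], [-81.47, 261.47], [9.98, 163.14], [-165.26, 165.26]. Speed limits (degrees/s): [136.94, 136.94, 180, 180, 180, 180].

### API

Orientations are given as a 3x3 rotation matrix whose columns are the frame's x, y, z axes.
In Python, from rig import readout, imaging, job, env gives the robot as it stands.
- The arm moves only by the tool move_arm, never from a script. Its argument "motion" is a list of rows, each a list of 3 entries, a list of its own where there are three numbers: the shift along the tool's x, y, z normalised to -1 to 1, where 1 is 0.02 m, then the turn, a rotation vector about the tool's x, y, z normalised to -1 to 1, where 1 is 120 degrees, then the gripper command: -1 is shut, 1 is fully open, values between are in proportion. In form: [[[tx, ty, tz], [rx, ry, rz], claw], ...]. A call has 1 to 12 rows; each row shifts and turns the pose as measured when the row begins, along the tool's axes as they then stand; what a row does not reach is not made up. A row lasts 1/12 s, in which the tool goes at most 41.7 mm and 7.16 degrees, less where a joint would pass 70% of its speed; a pose out of reach is approached as far as the arm can. A call with a number of a shift or a turn outside -1 to 1 is refused whole. A call with a gripper value outside its range is refused whole. The fingers move at their own pace and stop on an object; "squeeze" is the grip in N (left out, the last holds). Time passes only in rows, so rows that do not move let the fingers close. It gives the time, the measured TCP pose, the force and the opening at its end, in the units of the state.
- readout.observe(): the state, without advancing time (a new reading comes with each control period).
- imaging.get_image(name): name is "side" or "top" or "wrist"; returns a dict with "img" (420x560x3 uint8, blue, green, red), "fov_y" (degrees; the focal length in pixels is half the picture's height over the tangent of half this angle, whatever the lens; pixels are square), "cx", "cy" (the principal point, pixels), "eye" and "orientation" of the camera in the world. Camera axes: x right, y up, looking along -z (the intrinsics and any distortion apply to the point x, -y, -z); pixel columns grow to the right and rows downward; lengths in m; the calibration is good to about 2 mm. A picture is of the moment at which its call begins. There is no depth.
- job.close_job(): hands the job in, once; it reports no verdict.
The state is a dict: "time_s": time; "q": joint angles; "qvel": joint speeds; "joint_efforts": joint torques, N m; "position": TCP position; "tool_rot": TCP orientation; "ft_force": force on the tool from outside, world axes, zero at the start; "wrist_torque": the same for the moment, N m; "grip_width": finger opening in m.
Only numpy, scipy, OpenCV 4.12 (cv2) and the standard library are available. Lean on these libraries where they do the work, as an engineer would, in place of code of your own. Each camera call takes 0.05 s, during which the arm holds its last target.

### The job

Lay the cork separator sheet squarely on the aluminium plate that already lies in the blue loading tray, then lay the second plate squarely on top of the sheet, setting both down rather than dropping them. Then lift the lid of the grey curing chamber by its orange bar to 60 degrees from closed and finish while still holding it there with the gripper, so that I can put the tray in: the lid falls shut when let go. Leave the other things on the bench where they are.

Things in the scene. Friction and masses are not known exactly. Their poses are not given: they have to be found in the camera images.
- sheet_c (a point): centre (half-way up) of the loose cork separator sheet, rigid, 124 x 64 x 5 mm (x, y, z), 30 g, tan brown. It lies on a black stand; the stand's upright under it is 90 x 36 mm and 30 mm high (on an 80 mm wide, 6 mm high foot), so the sheet's long edges overhang by 14 mm. x along the sheet, z up.
- upper_plate_c (a point): centre (half-way up) of the second aluminium print plate, loose, 120 x 56 x 10 mm (x, y, z), 0.13 to 0.25 kg, lying flat on a black rubber mat 160 x 100 mm, 4 mm thick. x along the plate, z up.
- lower_plate_c (a point): centre (half-way up) of the first aluminium print plate, same size, lying loose in the tray with its underside at z = 20 mm. x along the plate, z up.
- tray: blue loading tray, fixed during the job, origin at the centre of its underside, on the table; foot 170 x 110 x 6 mm, a rib 110 x 36 mm under the plate up to z = 20 mm, and an end stop at each end along x (36 mm wide, inner faces at x = +-68 mm, tops at z = 40 mm). The long sides are open for fingers. Plates and sheet lie with their long side along its x.
- stand: black stand under the cork sheet, fixed, origin at the centre of its underside; the sheet rests at 30 mm height.
- mat: black rubber mat under the second plate, fixed, origin at the centre of its underside.
- chamber: grey curing chamber, an open box 170 x 220 x 90 mm (x, y, z), fixed, origin at the centre of its underside; its front faces its own -x, about towards the robot.
- lid (a joint): angle of the chamber's lid: 0 closed (level), growing as the front edge is lifted, 1.047 = 60 degrees, stop at 1.4. No spring or catch: it falls shut by its own weight (0.25 to 0.5 kg) from any angle; about 1 to 3 N at the bar lifts it.
- lid_hinge (a point): point on the lid's hinge line, at the middle of the chamber's far top edge, 90 mm up; the hinge line runs along the chamber's y.
- lid_bar (a point): middle of the orange round lifting bar, 12 mm thick and 110 mm long along the chamber's y, held at both ends 55 mm in front of the white lid's front edge (49 mm clear gap between bar and edge). Closed: 225 mm from the hinge line towards the chamber's -x and 4 mm above it, so 94 mm up. It moves on a circle about the hinge line and may turn between the finger pads. Its axes turn with the lid: x points from the bar to the hinge, z out of the lid's upper face.
- wrench: steel wrench 170 mm long, loose bystander, near the robot
- screwdriver: yellow-handled screwdriver 170 mm long, loose bystander, near the robot
- jar: closed jar 60 mm across, 85 mm high, loose bystander, far side; origin at its underside's centre
- mug: blue mug 80 mm across, 90 mm high, loose bystander, right side; origin at its underside's centre
- spool: red and black filament spool lying flat, 140 mm across, 60 mm high, loose bystander, far side; origin at its underside's centre
- bracket: green printed bracket 60 x 40 x 58 mm, loose bystander, left front; origin at its underside's centre
There are look-alikes about, which are no part of the job. What is shaped like the part that bears lower_plate_c but pink or purple is not meant. What is shaped like the part that bears upper_plate_c but green is not meant.

How it is judged (in metres and radians):
On the way, in this order (a step that is already met when the one before it is completed fails the run):
1. the sheet lies squarely on the lower plate in the tray, released (horizontal distance between lower_plate_c and tray below 0.012 m and angle between lower_plate_c's own z axis and vertical below 0.05 rad and height (world z) of lower_plate_c between 0.023 and 0.027 m and x of sheet_c in the frame of lower_plate_c between -0.009 and 0.009 m and y of sheet_c in the frame of lower_plate_c between -0.009 and 0.009 m and z of sheet_c in the frame of lower_plate_c between 0.0055 and 0.0095 m and angle between the x axis of sheet_c and the x axis of lower_plate_c, either way round below 0.12 rad and contact force between the fingers and sheet below 0.05 N and linear speed of sheet below 0.02 m/s), for 0.2 s.
2. the second plate lies squarely on the sheet, released, with the lid still shut (horizontal distance between lower_plate_c and tray below 0.012 m and angle between lower_plate_c's own z axis and vertical below 0.05 rad and height (world z) of lower_plate_c between 0.023 and 0.027 m and x of sheet_c in the frame of lower_plate_c between -0.009 and 0.009 m and y of sheet_c in the frame of lower_plate_c between -0.009 and 0.009 m and z of sheet_c in the frame of lower_plate_c between 0.0055 and 0.0095 m and angle between the x axis of sheet_c and the x axis of lower_plate_c, either way round below 0.12 rad and x of upper_plate_c in the frame of sheet_c between -0.009 and 0.009 m and y of upper_plate_c in the frame of sheet_c between -0.009 and 0.009 m and z of upper_plate_c in the frame of sheet_c between 0.0055 and 0.0095 m and angle between the x axis of upper_plate_c and the x axis of sheet_c, either way round below 0.12 rad and contact force between the fingers and upper_plate below 0.05 N and linear speed of upper_plate below 0.02 m/s and value of joint lid below 0.1 rad), for 0.2 s.
3. the lid is held open at 60 degrees with the fingers (value of joint lid between 0.917 and 1.177 rad and contact force between the fingers and lid above 0.3 N and velocity of joint lid between -0.08 and 0.08 rad/s), for 0.4 s.
At the end, for the whole second after the job is handed in: Lid still at 60 degrees (+-7.4), touched by the fingers (over 0.3 N) and by nothing loose; lower plate within 12 mm of the tray's middle, sheet on it, second plate on the sheet, each within 9 mm along and across and 0.12 rad of the one below, flat, at rest, untouched (all of step 1 and all of step 3 and not (contact force between lid and wrench above 0.1 N or contact force between lid and screwdriver above 0.1 N or contact force between lid and jar above 0.1 N or contact force between lid and mug above 0.1 N or contact force between lid and spool above 0.1 N or contact force between lid and bracket above 0.1 N or contact force between lid and sheet above 0.1 N or contact force between lid and upper_plate above 0.1 N or contact force between lid and lower_plate above 0.1 N) and x of upper_plate_c in the frame of sheet_c between -0.009 and 0.009 m and y of upper_plate_c in the frame of sheet_c between -0.009 and 0.009 m and z of upper_plate_c in the frame of sheet_c between 0.0055 and 0.0095 m and angle between the x axis of upper_plate_c and the x axis of sheet_c, either way round below 0.12 rad and contact force between the fingers and upper_plate below 0.05 N and linear speed of each of upper_plate, lower_plate below 0.02 m/s and contact force between the fingers and lower_plate below 0.05 N); the arm keeps its last pose, push and grip.
It fails at once if a bystander is moved by more than 30 mm (distance of any of wrench, screwdriver, jar, mug, spool, bracket from where it was at the start of the episode above 0.03 m).
It fails at once if the sheet or the second plate is let go more than about 3 cm above its place ((height (world z) of sheet_c above 0.075 m and contact force between the fingers and sheet below 0.001 N) or (height (world z) of upper_plate_c above 0.075 m and contact force between the fingers and upper_plate below 0.001 N)).
It also fails if it takes over 72 s, if anything falls off the work surface, if the arm or the gripper's body presses on something with over 40 N, if the wrist force passes 120 N, or if a joint passes its speed limit or range.

## Working session

There is one attempt and no reset: what is moved stays moved. The work goes in short steps, Python scripts to look and compute and a tool call to move; the robot and the scene stay as the last step left them, time stands still between calls to the robot, and variables do not carry over. Pictures are saved under pics/ and viewed, and the job is handed in when it is done.

Besides the shell and the picture viewer there is one more tool, called after "Call:" as name(argument=value, ...) on one line, values as JSON. move_arm: Moves the arm, as the interface text tells. Its arguments: {"type":"object","properties":{"motion":{"type":"array","items":{"type":"array"}},"squeeze":{"type":"number"}},"required":["motion"]}

```bash
ls; mkdir -p pics; python3 - <<'E'
from rig import readout, imaging, job, env
import cv2
print(env.tcp_to_grasp, readout.observe())
for n in ["side","top","wrist"]:
    d=imaging.get_image(n); cv2.imwrite(f"pics/{n}0.png",d["img"]); print(n,{k:v for k,v in d.items() if k!="img"})
E
```

```text
pics
0.0187 {'time_s': 0.0, 'q': array([-8.60760654e+01,  2.18413415e+01,  7.43845505e+01, -1.11136000e-03,
        8.38563741e+01, -1.23354458e+01]), 'qvel': array([ 0.06321527,  0.05948888,  0.01540899, -0.07736511,  0.12836328,
       -0.02681206]), 'joint_efforts': array([-2.01881194e-03, -4.48461699e+01, -2.31280822e+01, -3.02272438e-04,
        4.76748421e-03,  1.87606662e-05]), 'position': array([ 0.15396847, -0.52771321,  0.23070967]), 'tool_rot': array([[ 9.60003460e-01,  2.79988112e-01, -1.17495983e-04],
       [ 2.79987988e-01, -9.60002437e-01,  1.43112840e-03],
       [ 2.87902508e-04, -1.40678568e-03, -9.99998969e-01]]), 'ft_force': array([-1.18739079, -0.21334614, -0.88474799]), 'wrist_torque': array([-0.03344259, -0.00219811, -0.04265501]), 'grip_width': 0.08545536313466807}
side {'fov_y': 53.02230052861788, 'cx': 276.4727199962638, 'cy': 212.5469616282989, 'eye': array([0.32037986, 0.81481257, 0.93612541]), 'orientation': array([[-0.97252169,  0.16139252, -0.16779159],
       [-0.23279627, -0.68258904,  0.69273234],
       [-0.00273088,  0.71275849,  0.70140422]])}
top {'fov_y': 57.76806242582876, 'cx': 282.8924889494777, 'cy': 211.60278810192682, 'eye': array([ 0.31949124, -0.05688411,  1.43210671]), 'orientation': array([[ 0.0046605 ,  0.98846202, -0.15139721],
       [-0.99977301,  0.00145825, -0.02125546],
       [-0.02078944,  0.15146191,  0.98824445]])}
wrist {'fov_y': 60.68061975792508, 'cx': 279.90017132860146, 'cy': 212.3160599959663, 'eye': array([ 0.22958753, -0.50507637,  0.37322036]), 'orientation': array([[ 2.79945102e-01,  9.12973330e-01,  2.96834025e-01],
       [-9.60015965e-01,  2.66132214e-01,  8.68503986e-02],
       [ 2.95001420e-04, -3.09278747e-01,  9.50971382e-01]])}
```

View pics/top0.png

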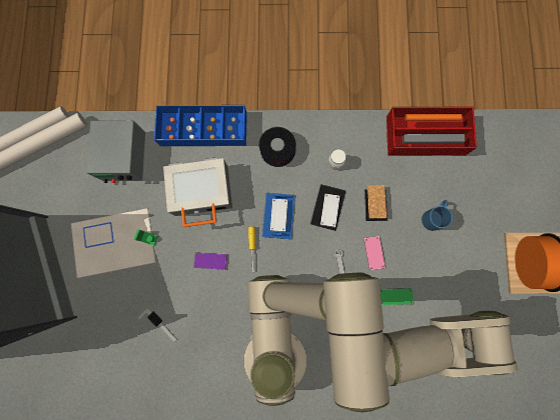

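View pics/side0.png

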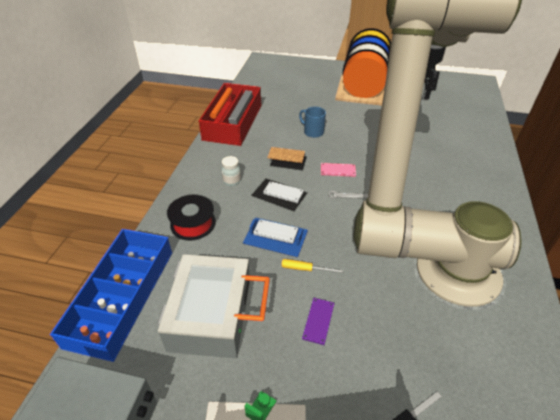

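View pics/wrist0.png

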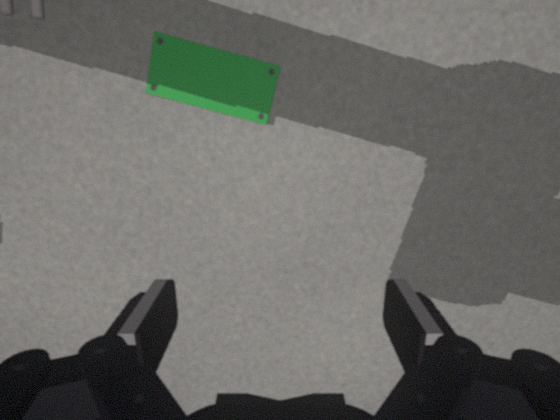

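The top view shows these candidates:
- The lower plate is in the blue tray at (279,215), and the white second plate is on the black mat at (328,207). The look-alikes are pink (375,253), purple (211,260) and green (397,296).
- The cork sheet is on its stand at (376,202).
- The chamber is at (197,185), with its orange bar at (199,222).

Next I'll take close crops.

```bash
cat > h.py <<'E'
import numpy as np, cv2
from rig import readout, imaging, env
def proj(d,P):
    P=np.atleast_2d(P); R=d["orientation"]; c=(P-d["eye"])@R
    f=210/np.tan(np.radians(d["fov_y"]/2))
    return np.c_[d["cx"]+f*c[:,0]/-c[:,2], d["cy"]-f*c[:,1]/-c[:,2]]
def back(d,uv,z):
    uv=np.atleast_2d(uv).astype(float); f=210/np.tan(np.radians(d["fov_y"]/2))
    r=np.c_[(uv[:,0]-d["cx"])/f,-(uv[:,1]-d["cy"])/f,-np.ones(len(uv))]@d["orientation"].T
    t=(z-d["eye"][2])/r[:,2]; return d["eye"]+r*t[:,None]
def crop(img,x,y,w,h,s,name):
    c=cv2.resize(img[y:y+h,x:x+w],None,fx=s,fy=s,interpolation=cv2.INTER_CUBIC)
    for k in range(0,w,10): cv2.putText(c,str(x+k),(k*s,8),0,.3,(0,0,255),1); c[:6,k*s]=255
    for k in range(0,h,10): cv2.putText(c,str(y+k),(0,k*s+4),0,.3,(0,0,255),1)
    cv2.imwrite("pics/"+name+".png",c)
E
python3 - <<'E'
from h import *
d=imaging.get_image("top"); crop(d["img"],255,175,140,70,5,"tc1"); crop(d["img"],155,145,90,90,6,"tc2")
E
```

```text
(no output)
```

View pics/tc1.png

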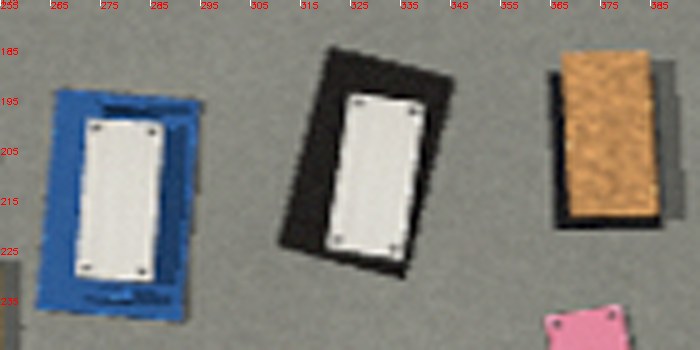

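View pics/tc2.png

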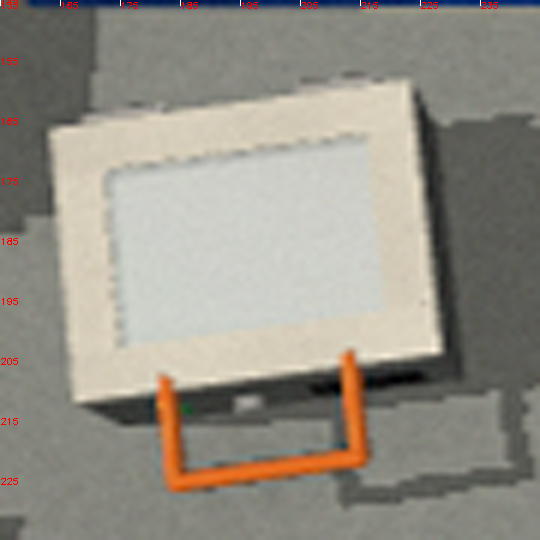

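```bash
cat > m.py <<'E'
from h import *
def rect(d,cr,s,x0,y0,z):
    uv=(np.array(cr,float)+.5)/s-.5+[x0,y0]
    P=back(d,uv,z)[:,:2]; c=P.mean(0)
    e1=np.linalg.norm(P[1]-P[0]),np.linalg.norm(P[2]-P[3]); e2=np.linalg.norm(P[3]-P[0]),np.linalg.norm(P[2]-P[1])
    v=(P[0]-P[3])+(P[1]-P[2]); return c.round(4), np.degrees(np.arctan2(v[1],v[0])).round(2), np.round(e1+e2,4)
E
python3 - <<'E'
from m import *
d=imaging.get_image("top")
for n,cr,z in [("lower",[(87,119),(164,124),(153,283),(76,276)],.03),("upper",[(348,93),(426,103),(403,262),(325,249)],.014),("cork",[(562,53),(649,50),(659,216),(570,218)],.035),("tray",[(57,88),(203,100),(184,322),(35,307)],.006),("mat",[(330,46),(456,80),(404,278),(277,245)],.004)]:
    print(n,*rect(d,cr,5,255,175,z))
uv=(np.array([(172,487),(368,462)])+.5)/6-.5+[155,145]
P=back(d,uv,.094);print(P,np.linalg.norm(P[1]-P[0]),P.mean(0)); v=P[0]-P[1]; print(np.degrees(np.arctan2(v[1],v[0]))-90)
E
```

```text
lower [ 0.523  -0.0108] -3.58 [0.0579 0.0573 0.1185 0.1198]
upper [ 0.5437 -0.2025] -8.97 [0.0593 0.0589 0.1205 0.1225]
cork [ 0.5726 -0.3743] 1.19 [0.0648 0.0653 0.1244 0.1251]
tray [ 0.524  -0.0098] -4.9 [0.112  0.1125 0.1685 0.1701]
mat [ 0.5566 -0.1971] -15.29 [0.0993 0.0983 0.1591 0.1575]
[[0.47306484 0.32609783 0.094     ]
 [0.48823176 0.20993856 0.094     ]] 0.11714526219598029 [0.4806483 0.2680182 0.094    ]
7.439029480810191
```

Call:
move_arm(motion=[[[0.93, -0.063, 0], [0, 0, 0], 0.5], [[0.93, -0.063, 0], [0, 0, 0], 0.5], [[0.93, -0.063, 0], [0, 0, 0], 0.5], [[0.93, -0.063, 0], [0, 0, 0], 0.5], [[0.93, -0.063, 0], [0, 0, 0], 0.5], [[0.93, -0.063, 0], [0, 0, 0], 0.5], [[0.93, -0.063, 0], [0, 0, 0], 0.5], [[0.93, -0.063, 0], [0, 0, 0], 0.5], [[0.93, -0.063, 0], [0, 0, 0], 0.5], [[0.93, -0.063, 0], [0, 0, 0], 0.5], [[0.93, -0.063, 0], [0, 0, 0], 0.5], [[0.93, -0.063, 0], [0, 0, 0], 0.5]], squeeze=25)

```text
time_s: 1.25
position: [0.3703, -0.4485, 0.2293]
tool_rot: [[0.962, 0.274, -0.002], [0.274, -0.962, 0.004], [-0.001, -0.004, -1.0]]
ft_force: [-0.0, 0.0, -0.7]
grip_width: 0.0642
```

```bash
python3 - <<'E'
from h import *
s=readout.observe(); print(s["position"],s["grip_width"],s["ft_force"])
d=imaging.get_image("wrist"); crop(d["img"],130,240,300,180,2,"w1")
a=cv2.imread("pics/wrist0.png"); crop(a,130,240,300,180,2,"w0")
E
```

```text
[ 0.37025055 -0.44849329  0.22925677] 0.06420599798705849 [-0.04058306  0.0030277  -0.65690771]
```

View pics/w1.png

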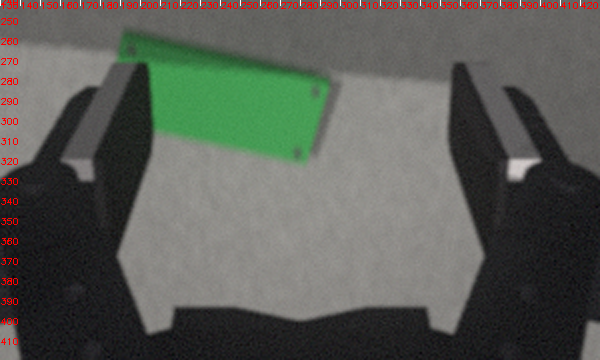

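View pics/w0.png

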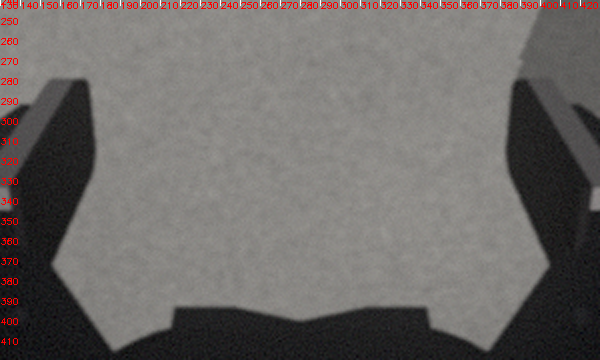

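```bash
cat > go.py <<'E'
import sys; from h import *
x,y,z,yaw=map(float,sys.argv[1:5]); s=readout.observe(); R=s["tool_rot"]; p=s["position"]
d=np.array([x,y,z])-p
print("t",round(s["time_s"],2),"pos",p.round(4),"yaw",np.degrees(np.arctan2(R[1,0],R[0,0])).round(2),"tilt",np.degrees(R[:2,2]).round(2),"w",s["grip_width"].round(4),"F",s["ft_force"].round(1))
a=np.radians(yaw); Rt=np.array([[np.cos(a),np.sin(a),0],[np.sin(a),-np.cos(a),0],[0,0,-1]])
print("shift units(20mm) tool",(R.T@d/.02).round(3)," in target-yaw frame",(Rt.T@d/.02).round(3)," rotvec units",(cv2.Rodrigues(R.T@Rt)[0].ravel()/np.radians(120)).round(4))
E
python3 go.py .5726 -.3743 .09 1.2
```

```text
Traceback (most recent call last):
  File "go.py", line 4, in <module>
    print("t",round(s["time_s"],2),"pos",p.round(4),"yaw",np.degrees(np.arctan2(R[1,0],R[0,0])).round(2),"tilt",np.degrees(R[:2,2]).round(2),"w",s["grip_width"].round(4),"F",s["ft_force"].round(1))
                                                                                                                                                 ^^^^^^^^^^^^^^^^^^^^^
AttributeError: 'float' object has no attribute 'round'
```

```bash
sed -i 's/s\["grip_width"\].round(4)/round(s["grip_width"],4)/' go.py; python3 go.py .5726 -.3743 .09 1.2
```

```text
t 1.3 pos [ 0.3728 -0.4471  0.2291] yaw 16.03 tilt [-0.04  0.26] w 0.064 F [1.  3.2 0.6]
shift units(20mm) tool [10.602 -0.711  6.966]  in target-yaw frame [10.063 -3.432  6.957]  rotvec units [-0.0022  0.      0.1236]
```

Call:
move_arm(motion=[[[0.97, -0.065, 0.2], [0, 0, 0], 1], [[0.97, -0.065, 0.2], [0, 0, 0], 1], [[0.97, -0.065, 0.2], [0, 0, 0], 1], [[0.97, -0.065, 0.2], [0, 0, 0], 1], [[0.97, -0.065, 0.2], [0, 0, 0], 1], [[0.97, -0.065, 0.2], [0, 0, 0], 1], [[0.97, -0.065, 0.2], [0, 0, 0], 1], [[0.97, -0.065, 0.2], [0, 0, 0], 1], [[0.97, -0.065, 0.2], [0, 0, 0], 1], [[0.9, -0.06, 0.2], [0, 0, 0.04], 1], [[0, 0, 0.2], [0, 0, 0.04], 1], [[0, 0, 0], [0, 0, 0.04], 1]])

```text
time_s: 2.3
position: [0.5636, -0.3765, 0.1803]
tool_rot: [[1.0, 0.023, -0.004], [0.023, -1.0, 0.007], [-0.004, -0.007, -1.0]]
ft_force: [0.1, 0.1, -0.1]
grip_width: 0.0856
```

```bash
python3 go.py .5726 -.3743 .09 1.2; python3 - <<'E'
from h import *
d=imaging.get_image("wrist"); cv2.imwrite("pics/w2.png",d["img"])
d=imaging.get_image("top"); crop(d["img"],345,165,70,70,8,"t2")
E
```

```text
t 2.3 pos [ 0.5636 -0.3765  0.1803] yaw 1.34 tilt [-0.22  0.41] w 0.0856 F [ 0.1  0.1 -0.1]
shift units(20mm) tool [ 0.47  -0.069  4.512]  in target-yaw frame [ 0.453 -0.103  4.513]  rotvec units [-0.0034  0.0017  0.0011]
```

View pics/w2.png

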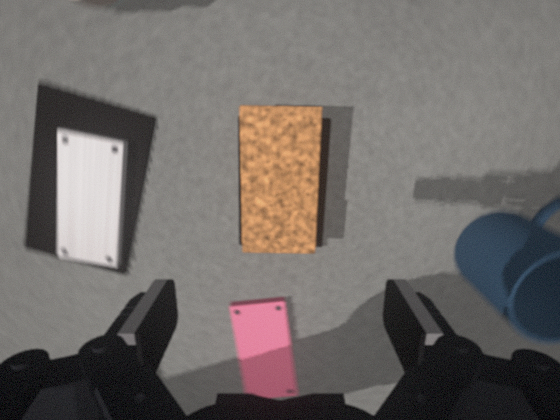

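Wrist view: cork corners at (240,106), (322,106), (316,252) and (243,253). The second plate's corners are (57,129), (127,140), (119,267) and (58,258), and the mug is well to the right.

```bash
python3 - <<'E'
from m import *
d=imaging.get_image("wrist")
print(rect(d,[(240,106),(322,106),(316,252),(243,253)],1,0,0,.035))
print(rect(d,[(57,129),(127,140),(119,267),(58,258)],1,0,0,.014))
print(back(d,[(490,270)],.09))
E
python3 go.py .572 -.374 .06 1.2
```

```text
(array([ 0.5724, -0.3757]), np.float64(0.92), array([0.0632, 0.0641, 0.1239, 0.1228]))
(array([ 0.5458, -0.2051]), np.float64(-9.38), array([0.0588, 0.0575, 0.1219, 0.1223]))
[[ 0.52635441 -0.52825863  0.09      ]]
t 2.45 pos [ 0.5631 -0.3772  0.1815] yaw 1.63 tilt [-0.15  0.35] w 0.0852 F [ 0.2 -0.8 -0.1]
shift units(20mm) tool [ 0.467 -0.11   6.073]  in target-yaw frame [ 0.45  -0.15   6.073]  rotvec units [-0.0029  0.0012  0.0036]
```

Call:
move_arm(motion=[[[0.2, -0.03, 0.8], [0, 0, 0.002], 1], [[0.2, -0.03, 1], [-0.002, 0.001, 0], 1], [[0.06, -0.03, 1], [0, 0, 0], 1], [[0, 0, 1], [0, 0, 0], 1], [[0, 0, 1], [0, 0, 0], 1], [[0, 0, 1], [0, 0, 0], 1], [[0, 0, 0.6], [0, 0, 0], 1], [[0, 0, 0], [0, 0, 0], 1]])

```text
time_s: 3.12
position: [0.5713, -0.3787, 0.0524]
tool_rot: [[0.999, 0.045, 0.005], [0.045, -0.999, -0.004], [0.005, 0.005, -1.0]]
ft_force: [-0.2, 0.6, -0.5]
grip_width: 0.0856
```

```bash
python3 go.py .5725 -.375 .017 1.0
```

```text
t 3.12 pos [ 0.5713 -0.3787  0.0524] yaw 2.58 tilt [ 0.3  -0.25] w 0.0856 F [-0.2  0.6 -0.5]
shift units(20mm) tool [ 0.061 -0.192  1.771]  in target-yaw frame [ 0.065 -0.186  1.772]  rotvec units [ 0.0022 -0.0024  0.0132]
```

Call:
move_arm(motion=[[[0.06, -0.19, 0], [0.002, -0.002, 0.012], 1], [[0, 0, 0.6], [0, 0, 0], 1], [[0, 0, 0.6], [0, 0, 0], 1], [[0, 0, 0.4], [0, 0, 0], 1], [[0, 0, 0], [0, 0, 0], 1]])

```text
time_s: 3.53
position: [0.5719, -0.3768, 0.02]
tool_rot: [[1.0, 0.026, 0.003], [0.026, -1.0, -0.003], [0.003, 0.003, -1.0]]
ft_force: [-0.5, 0.3, 0.2]
grip_width: 0.0853
```

```bash
python3 go.py .5725 -.375 .017 1.0;python3 go.py .5725 -.375 .017 1.0; python3 - <<'E'
from h import *
d=imaging.get_image("wrist"); cv2.imwrite("pics/w3.png",d["img"])
E
python3 go.py .5725 -.375 .017 1.0
```

```text
t 3.53 pos [ 0.5719 -0.3768  0.02  ] yaw 1.5 tilt [ 0.18 -0.15] w 0.0853 F [-0.5  0.3  0.2]
shift units(20mm) tool [ 0.03  -0.092  0.147]  in target-yaw frame [ 0.03  -0.092  0.148]  rotvec units [ 0.0013 -0.0014  0.0042]
t 3.53 pos [ 0.5719 -0.3768  0.02  ] yaw 1.5 tilt [ 0.18 -0.15] w 0.0853 F [-0.5  0.3  0.2]
shift units(20mm) tool [ 0.03  -0.092  0.147]  in target-yaw frame [ 0.03  -0.092  0.148]  rotvec units [ 0.0013 -0.0014  0.0042]
t 3.58 pos [ 0.5721 -0.377   0.0207] yaw 1.49 tilt [ 0.21 -0.18] w 0.0855 F [ 1.2 -0.3 -0. ]
shift units(20mm) tool [ 0.02  -0.101  0.183]  in target-yaw frame [ 0.02  -0.1    0.183]  rotvec units [ 0.0016 -0.0017  0.0041]
```

View pics/w3.png

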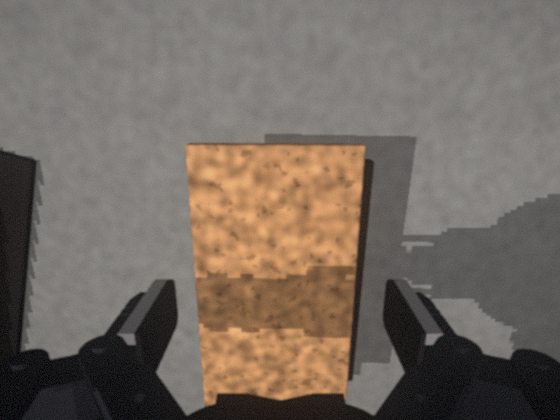

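The sheet sits between the pads, about 2 mm to the left of centre. I'll trim that, lower 3 mm and close.

Call:
move_arm(motion=[[[0.02, -0.1, 0.1], [0.001, -0.001, 0.004], 1], [[0, 0, 0.1], [0, 0, 0], 1], [[0, 0, 0], [0, 0, 0], 0.4], [[0, 0, 0], [0, 0, 0], 0.2], [[0, 0, 0], [0, 0, 0], 0.2], [[0, 0, 0], [0, 0, 0], 0.2], [[0, 0, 0], [0, 0, 0], 0.2], [[0, 0, 0], [0, 0, 0], 0.2]], squeeze=25)

```text
time_s: 4.25
position: [0.5733, -0.3757, 0.0183]
tool_rot: [[1.0, 0.018, 0.004], [0.018, -1.0, -0.003], [0.004, 0.004, -1.0]]
ft_force: [0.2, -0.7, -1.5]
grip_width: 0.0629
```

```bash
python3 go.py .5725 -.375 .017 1.0
```

```text
t 4.25 pos [ 0.5733 -0.3757  0.0183] yaw 1.03 tilt [ 0.22 -0.2 ] w 0.0629 F [ 0.2 -0.7 -1.5]
shift units(20mm) tool [-0.039 -0.034  0.065]  in target-yaw frame [-0.038 -0.034  0.065]  rotvec units [ 0.0017 -0.0018  0.0002]
```

Call:
move_arm(motion=[[[0, 0, -0.3], [0, 0, 0], 0.2], [[0, 0, -0.6], [0, 0, 0], 0.2], [[0, 0, -0.8], [0, 0, 0], 0.2], [[0, 0, -0.8], [0, 0, 0], 0.2], [[0, 0, -0.8], [0, 0, 0], 0.2], [[0, 0, -0.8], [0, 0, 0], 0.2], [[0, 0, -0.8], [0, 0, 0], 0.2], [[0, 0, -0.5], [0, 0, 0], 0.2]], squeeze=30)

```text
time_s: 4.92
position: [0.5723, -0.3748, 0.1352]
tool_rot: [[1.0, 0.018, 0.003], [0.018, -1.0, -0.002], [0.003, 0.003, -1.0]]
ft_force: [0.2, 0.2, -0.4]
grip_width: 0.063
```

```bash
python3 - <<'E'
from h import *
d=imaging.get_image("wrist"); cv2.imwrite("pics/w4.png",d["img"])
d=imaging.get_image("side"); crop(d["img"],210,70,200,150,4,"s4")
E
python3 go.py .523 -.0105 .12 -4.0
```

```text
t 5.02 pos [ 0.5726 -0.375   0.1352] yaw 1.04 tilt [ 0.23 -0.21] w 0.0629 F [-0.   0.3 -0.3]
shift units(20mm) tool [ -2.151 -18.272   0.681]  in target-yaw frame [ -3.744 -18.01    0.759]  rotvec units [ 0.0017 -0.002   0.042 ]
```

View pics/w4.png

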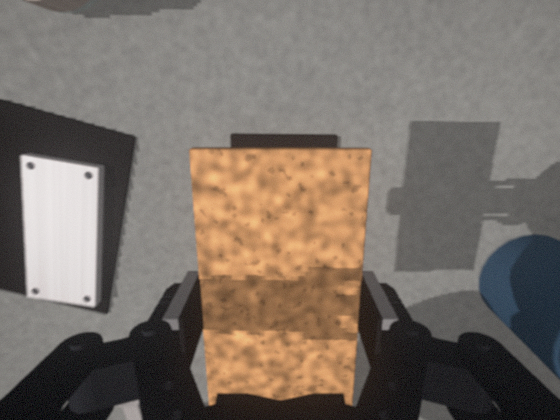

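View pics/s4.png

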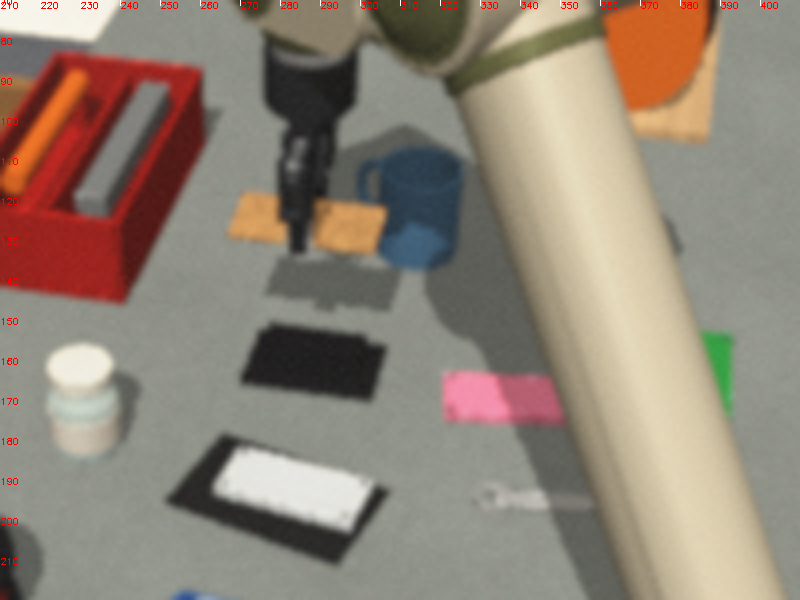

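Call:
move_arm(motion=[[[-0.11, -0.4, 0], [0, 0, 0], 0.2], [[-0.11, -0.8, 0], [0, 0, 0], 0.2], [[-0.11, -0.95, 0], [0, 0, 0], 0.2], [[-0.11, -0.95, 0], [0, 0, 0], 0.2], [[-0.11, -0.95, 0], [0, 0, 0], 0.2], [[-0.11, -0.95, 0], [0, 0, 0], 0.2], [[-0.11, -0.95, 0], [0, 0, 0], 0.2], [[-0.11, -0.95, 0], [0, 0, 0], 0.2], [[-0.11, -0.95, 0], [0, 0, 0], 0.2], [[-0.11, -0.95, 0], [0, 0, 0], 0.2], [[-0.11, -0.95, 0], [0, 0, 0], 0.2], [[-0.11, -0.95, 0], [0, 0, 0], 0.2]])

```text
time_s: 6.02
position: [0.5324, -0.1463, 0.1223]
tool_rot: [[1.0, 0.014, -0.015], [0.014, -1.0, 0.01], [-0.015, -0.01, -1.0]]
ft_force: [-0.1, 0.0, -1.5]
grip_width: 0.063
```

```bash
python3 go.py .523 -.0105 .12 -4.0
```

```text
t 6.02 pos [ 0.5324 -0.1463  0.1223] yaw 0.8 tilt [-0.88  0.57] w 0.063 F [-0.1  0.  -1.5]
shift units(20mm) tool [-0.371 -6.795  0.191]  in target-yaw frame [-0.94  -6.742  0.116]  rotvec units [-0.0046  0.0075  0.04  ]
```

Call:
move_arm(motion=[[[-0.05, -0.9, -0.1], [-0.002, 0.004, 0.01], 0.2], [[-0.05, -0.9, -0.1], [-0.002, 0.004, 0.01], 0.2], [[-0.07, -0.9, 0], [0, 0, 0.01], 0.2], [[-0.07, -0.9, 0], [0, 0, 0.01], 0.2], [[-0.08, -0.9, 0], [0, 0, 0], 0.2], [[-0.08, -0.9, 0], [0, 0, 0], 0.2], [[-0.08, -0.8, 0], [0, 0, 0], 0.2], [[0, -0.4, 0], [0, 0, 0], 0.2], [[0, 0, 0], [0, 0, 0], 0.2], [[0, 0, 0], [0, 0, 0], 0.2]])

```text
time_s: 6.85
position: [0.5172, 0.0015, 0.1185]
tool_rot: [[0.997, -0.069, -0.018], [-0.069, -0.998, 0.009], [-0.018, -0.007, -1.0]]
ft_force: [-0.3, -0.1, -0.3]
grip_width: 0.0628
```

```bash
python3 - <<'E'
from h import *
d=imaging.get_image("wrist"); cv2.imwrite("pics/w5.png",d["img"])
E
python3 go.py .523 -.0105 .06 -4.0
```

```text
t 6.9 pos [0.5173 0.0013 0.1185] yaw -3.97 tilt [-1.01  0.5 ] w 0.0627 F [ 0.1 -0.   0. ]
shift units(20mm) tool [0.38  0.59  2.915]  in target-yaw frame [0.327 0.568 2.926]  rotvec units [-0.0036  0.0087  0.0002]
```

View pics/w5.png

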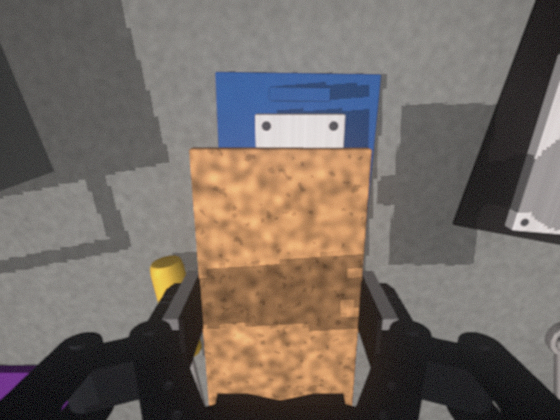

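```bash
python3 - <<'E'
from h import *
d=imaging.get_image("wrist")
P=back(d,[(256,114),(345,114),(300.5,114)],.03); print(P)
v=P[0]-P[1]; yaw=np.degrees(np.arctan2(v[1],v[0]))-90; print(yaw,np.linalg.norm(v)); 
print(P[2]-.06*np.array([np.cos(np.radians(yaw)),np.sin(np.radians(yaw)),0]))
# held sheet far edge, top z ~ tcp+.018
s=readout.observe(); Q=back(d,[(190,149),(371,149)],s["position"][2]+.0165); print(np.linalg.norm(Q[0]-Q[1]),(Q-s["position"])@s["tool_rot"])
t=imaging.get_image("top"); print(back(t,[(252,227),(247,238),(257,227),(254,270)],.012))
E
```

```text
[[ 0.58456154  0.01234257  0.03      ]
 [ 0.58076894 -0.04249923  0.03      ]
 [ 0.58266386 -0.0150983   0.03      ]]
-3.9559983244004115 0.05497278105545415
[ 0.52280682 -0.01095888  0.03      ]
0.06251674067142139 [[ 0.0609417  -0.03192175 -0.01734782]
 [ 0.06103447  0.03059317 -0.01781543]]
[[0.47833851 0.08950938 0.012     ]
 [0.43690355 0.10755549 0.012     ]
 [0.47838238 0.07068811 0.012     ]
 [0.31865473 0.07939545 0.012     ]]
```

Call:
move_arm(motion=[[[0.12, 0.2, 0.2], [-0.0036, 0.0087, 0], 0.2], [[0.15, 0.2, 0.4], [0, 0, 0], 0.2], [[0.1, 0.2, 0.6], [0, 0, 0], 0.2], [[0, 0, 0.7], [0, 0, 0], 0.2], [[0, 0, 0.6], [0, 0, 0], 0.2], [[0, 0, 0.4], [0, 0, 0], 0.2], [[0, 0, 0], [0, 0, 0], 0.2], [[0, 0, 0], [0, 0, 0], 0.2]])

```text
time_s: 7.67
position: [0.526, -0.0186, 0.0567]
tool_rot: [[0.997, -0.078, 0.001], [-0.078, -0.997, -0.001], [0.001, 0.0, -1.0]]
ft_force: [0.6, 0.3, -0.2]
grip_width: 0.0628
```

```bash
python3 go.py .5233 -.0108 .0215 -3.8
```

```text
t 7.67 pos [ 0.526  -0.0186  0.0567] yaw -4.46 tilt [ 0.07 -0.03] w 0.0628 F [ 0.6  0.3 -0.2]
shift units(20mm) tool [-0.17  -0.379  1.759]  in target-yaw frame [-0.163 -0.38   1.76 ]  rotvec units [ 0.0002 -0.0006 -0.0055]
```

Call:
move_arm(motion=[[[-0.17, -0.38, 0], [0, 0, -0.005], 0.2], [[0, 0, 0], [0, 0, 0], 0.2], [[0, 0, 0], [0, 0, 0], 0.2]])

```text
time_s: 7.92
position: [0.5236, -0.0105, 0.0577]
tool_rot: [[0.998, -0.067, 0.003], [-0.067, -0.998, -0.001], [0.003, 0.001, -1.0]]
ft_force: [-0.1, -0.9, -0.4]
grip_width: 0.0626
```

```bash
python3 go.py .5233 -.0108 .0215 -3.8; python3 - <<'E'
from h import *
d=imaging.get_image("wrist"); cv2.imwrite("pics/w6.png",d["img"])
d=imaging.get_image("side"); crop(d["img"],210,180,150,110,5,"s6")
E
python3 go.py .5233 -.0108 .0215 -3.8
```

```text
t 7.92 pos [ 0.5236 -0.0105  0.0577] yaw -3.84 tilt [ 0.15 -0.05] w 0.0626 F [-0.1 -0.9 -0.4]
shift units(20mm) tool [-0.019  0.013  1.809]  in target-yaw frame [-0.014  0.015  1.809]  rotvec units [ 0.0003 -0.0013 -0.0003]
t 8.02 pos [ 0.5236 -0.0106  0.0577] yaw -3.84 tilt [ 0.16 -0.05] w 0.063 F [ 0.1  0.1 -0.9]
shift units(20mm) tool [-0.018  0.012  1.809]  in target-yaw frame [-0.014  0.013  1.809]  rotvec units [ 0.0003 -0.0013 -0.0003]
```

View pics/w6.png

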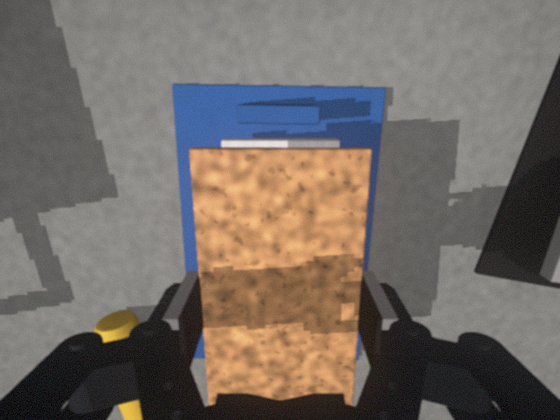

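View pics/s6.png

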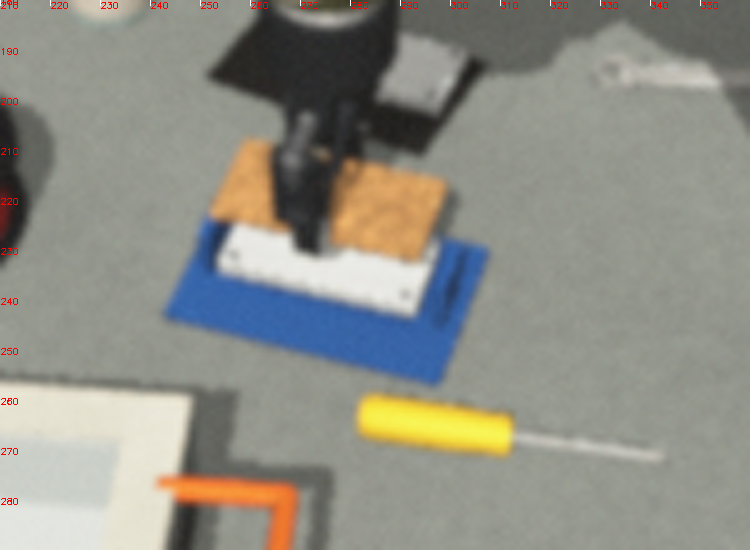

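Call:
move_arm(motion=[[[0, 0, 0.4], [0, 0, 0], 0.2], [[0, 0, 0.4], [0, 0, 0], 0.2], [[0, 0, 0.4], [0, 0, 0], 0.2], [[0, 0, 0.3], [0, 0, 0], 0.2], [[0, 0, 0.15], [0, 0, 0], 0.2], [[0, 0, 0], [0, 0, 0], 0.2], [[0, 0, 0], [0, 0, 0], 0.2]])

```text
time_s: 8.6
position: [0.5235, -0.0106, 0.0208]
tool_rot: [[0.998, -0.067, 0.002], [-0.067, -0.998, -0.001], [0.002, 0.001, -1.0]]
ft_force: [-0.6, 0.1, -0.5]
grip_width: 0.0631
```

```bash
python3 go.py .5233 -.0108 .0185 -3.8
```

```text
t 8.6 pos [ 0.5235 -0.0106  0.0208] yaw -3.83 tilt [ 0.12 -0.04] w 0.0631 F [-0.6  0.1 -0.5]
shift units(20mm) tool [-0.011  0.013  0.113]  in target-yaw frame [-0.011  0.013  0.113]  rotvec units [ 0.0003 -0.001  -0.0003]
```

Call:
move_arm(motion=[[[0, 0, 0.1], [0, 0, 0], 0.2], [[0, 0, 0], [0, 0, 0], 0.2], [[0, 0, 0], [0, 0, 0], 0.2]])

```text
time_s: 8.85
position: [0.5238, -0.0106, 0.0188]
tool_rot: [[0.998, -0.067, 0.003], [-0.067, -0.998, -0.001], [0.003, 0.001, -1.0]]
ft_force: [-1.0, 0.1, -0.7]
grip_width: 0.063
```

```bash
python3 go.py .5233 -.0108 .0185 -3.8;  python3 - <<'E'
from h import *
d=imaging.get_image("side"); crop(d["img"],210,180,150,110,5,"s7")
E
```

```text
t 8.85 pos [ 0.5238 -0.0106  0.0188] yaw -3.84 tilt [ 0.16 -0.05] w 0.063 F [-1.   0.1 -0.7]
shift units(20mm) tool [-0.025  0.009  0.016]  in target-yaw frame [-0.025  0.009  0.016]  rotvec units [ 0.0003 -0.0013 -0.0003]
```

View pics/s7.png

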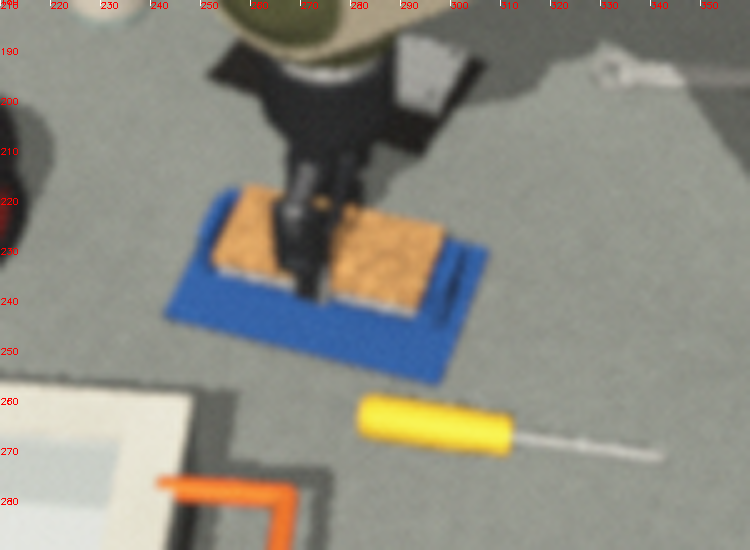

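Call:
move_arm(motion=[[[0, 0, 0.04], [0, 0, 0], 0.2], [[0, 0, 0], [0, 0, 0], 0.2], [[0, 0, 0], [0, 0, 0], 0.6], [[0, 0, 0], [0, 0, 0], 0.8], [[0, 0, 0], [0, 0, 0], 1], [[0, 0, 0], [0, 0, 0], 1], [[0, 0, 0], [0, 0, 0], 1], [[0, 0, -0.4], [0, 0, 0], 1], [[0, 0, -0.8], [0, 0, 0], 1], [[0, 0, -1], [0, 0, 0], 1], [[0, 0, -1], [0, 0, 0], 1], [[0, 0, -1], [0, 0, 0], 1]])

```text
time_s: 9.9
position: [0.5217, -0.0102, 0.1041]
tool_rot: [[0.998, -0.067, -0.004], [-0.067, -0.998, 0.001], [-0.004, -0.001, -1.0]]
ft_force: [0.2, -0.5, -0.7]
grip_width: 0.0855
```

Call:
move_arm(motion=[[[0, 0, -0.8], [0, 0, 0], 1], [[0, 0, 0], [0, 0, 0], 1]])

```text
time_s: 10.07
position: [0.5232, -0.0105, 0.1256]
tool_rot: [[0.998, -0.067, 0.003], [-0.067, -0.998, -0.001], [0.003, 0.001, -1.0]]
ft_force: [0.9, 0.1, 1.1]
grip_width: 0.0853
```

```bash
python3 go.py .545 -.2035 .12 -9.2;  python3 - <<'E'
from h import *
d=imaging.get_image("side"); crop(d["img"],210,180,150,110,5,"s8")
d=imaging.get_image("wrist"); cv2.imwrite("pics/w8.png",d["img"])
E
```

```text
t 10.07 pos [ 0.5232 -0.0105  0.1256] yaw -3.83 tilt [ 0.16 -0.05] w 0.0853 F [0.9 0.1 1.1]
shift units(20mm) tool [1.734 9.557 0.292]  in target-yaw frame [2.621 9.353 0.281]  rotvec units [ 0.0003 -0.0014  0.0447]
```

View pics/s8.png

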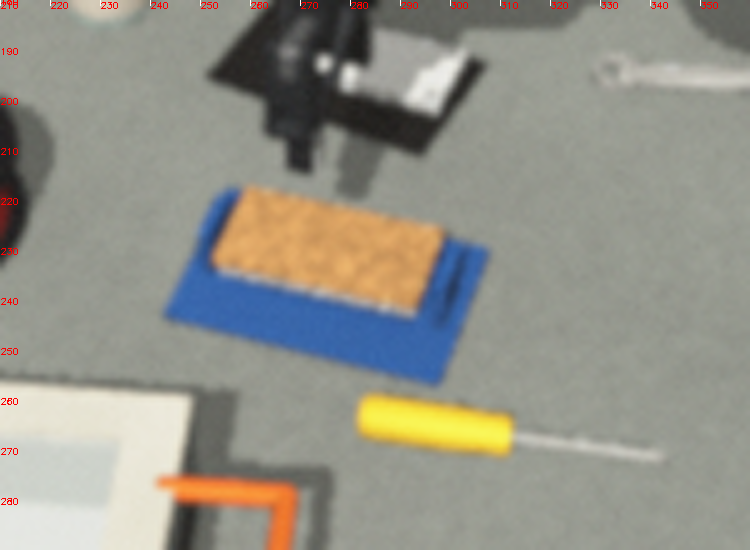

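View pics/w8.png

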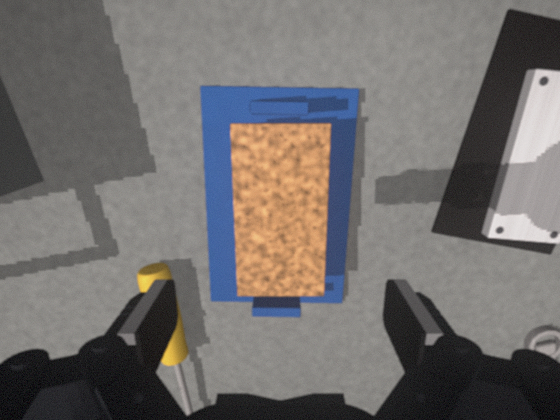

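The sheet lies flat in the tray, with corners at about (230,124), (330,124), (326,295) and (237,297). Next I'll fetch the second plate.

Call:
move_arm(motion=[[[0.1, 0.5, -0.1], [0, -0.001, 0], 1], [[0.17, 0.9, 0], [0, 0, 0], 1], [[0.17, 0.9, 0], [0, 0, 0], 1], [[0.17, 0.9, 0], [0, 0, 0], 1], [[0.17, 0.9, 0], [0, 0, 0], 1], [[0.17, 0.9, 0], [0, 0, 0], 1], [[0.17, 0.9, 0], [0, 0, 0], 1], [[0.17, 0.9, 0], [0, 0, 0], 1], [[0.17, 0.9, 0], [0, 0, 0], 1], [[0.17, 0.7, 0], [0, 0, 0.022], 1], [[0.1, 0.4, 0], [0, 0, 0.022], 1], [[0, 0, 0], [0, 0, 0], 1]])

```text
time_s: 11.17
position: [0.5396, -0.202, 0.1107]
tool_rot: [[0.986, -0.167, -0.027], [-0.167, -0.986, 0.01], [-0.028, -0.005, -1.0]]
ft_force: [0.2, 0.5, -0.1]
grip_width: 0.0854
```

```bash
python3 - <<'E'
from m import *
d=imaging.get_image("wrist"); cv2.imwrite("pics/w9.png",d["img"])
E
python3 go.py .545 -.2035 .06 -9.2
```

```text
t 11.22 pos [ 0.5394 -0.2013  0.1106] yaw -9.48 tilt [-1.58  0.6 ] w 0.0857 F [0.7 0.2 0.3]
shift units(20mm) tool [0.367 0.079 2.518]  in target-yaw frame [0.294 0.066 2.528]  rotvec units [-0.0028  0.0138 -0.0024]
```

View pics/w9.png

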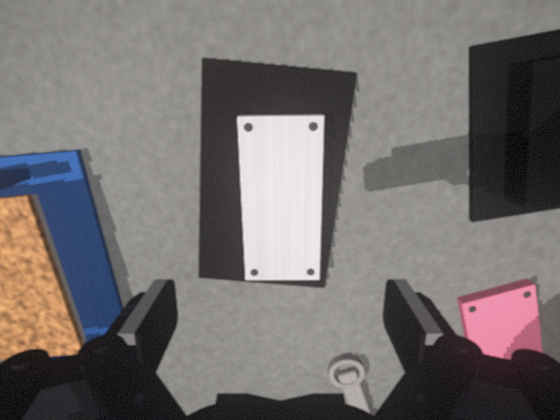

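```bash
python3 - <<'E'
from m import *
d=imaging.get_image("wrist")
print(rect(d,[(237,116),(324,115),(322,279),(245,280)],1,0,0,.014)); print(back(d,[(347,352)],.008))
E
```

```text
(array([ 0.5436, -0.2028]), np.float64(-8.38), array([0.0556, 0.0578, 0.1194, 0.1191]))
[[ 0.40472599 -0.23465421  0.008     ]]
```

Call:
move_arm(motion=[[[0.2, 0.05, 0.1], [-0.0028, 0.0138, -0.005], 1], [[0, 0, 0.5], [0, 0, 0], 1], [[0, 0, 0.7], [0, 0, 0], 1], [[0, 0, 0.7], [0, 0, 0], 1], [[0, 0, 0.4], [0, 0, 0], 1], [[0, 0, 0], [0, 0, 0], 1], [[0, 0, 0], [0, 0, 0], 1]])

```text
time_s: 11.85
position: [0.542, -0.197, 0.0584]
tool_rot: [[0.989, -0.146, -0.004], [-0.146, -0.989, 0.003], [-0.004, -0.003, -1.0]]
ft_force: [0.1, 0.5, -0.3]
grip_width: 0.0855
```

```bash
python3 go.py .544 -.203 .025 -8.8
```

```text
t 11.85 pos [ 0.542  -0.197   0.0584] yaw -8.4 tilt [-0.23  0.19] w 0.0855 F [ 0.1  0.5 -0.3]
shift units(20mm) tool [0.148 0.287 1.669]  in target-yaw frame [0.143 0.281 1.671]  rotvec units [-0.0012  0.0021  0.0033]
```

Call:
move_arm(motion=[[[0.14, 0.29, 0.1], [-0.001, 0.002, 0.003], 1], [[0, 0, 0.4], [0, 0, 0], 1], [[0, 0, 0.6], [0, 0, 0], 1], [[0, 0, 0.5], [0, 0, 0], 1], [[0, 0, 0], [0, 0, 0], 1], [[0, 0, 0], [0, 0, 0], 1]])

```text
time_s: 12.35
position: [0.5454, -0.2043, 0.0258]
tool_rot: [[0.988, -0.153, 0.003], [-0.153, -0.988, -0.002], [0.004, 0.001, -1.0]]
ft_force: [-0.9, 0.5, 0.0]
grip_width: 0.0856
```

```bash
python3 - <<'E'
from m import *
d=imaging.get_image("wrist"); cv2.imwrite("pics/w10.png",d["img"])
E
python3 go.py .544 -.203 .002 -8.8
```

```text
t 12.4 pos [ 0.5453 -0.2043  0.0258] yaw -8.78 tilt [ 0.18 -0.1 ] w 0.0855 F [-0.6  0.1  0.7]
shift units(20mm) tool [-0.076 -0.055  1.19 ]  in target-yaw frame [-0.072 -0.054  1.19 ]  rotvec units [ 0.0006 -0.0016  0.0001]
```

View pics/w10.png

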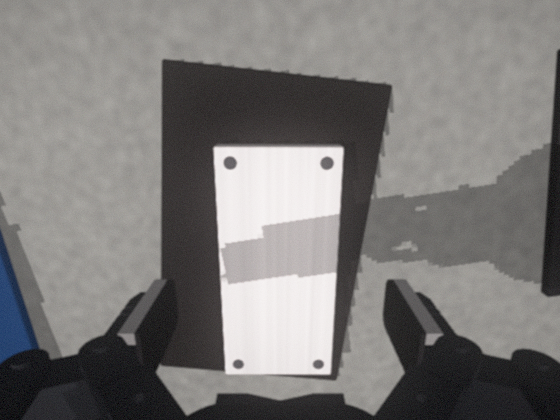

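Call:
move_arm(motion=[[[-0.07, -0.05, 0.2], [0, -0.001, 0], 1], [[0, 0, 0.4], [0, 0, 0], 1], [[0, 0, 0.35], [0, 0, 0], 1], [[0, 0, 0.15], [0, 0, 0], 1], [[0, 0, 0], [0, 0, 0], 1], [[0, 0, 0], [0, 0, 0], 1]])

```text
time_s: 12.9
position: [0.5444, -0.2032, 0.0025]
tool_rot: [[0.988, -0.153, 0.002], [-0.153, -0.988, -0.002], [0.003, 0.002, -1.0]]
ft_force: [-0.5, -0.2, 0.6]
grip_width: 0.0853
```

```bash
python3 go.py .544 -.203 .002 -8.8
```

```text
t 12.9 pos [ 0.5444 -0.2032  0.0025] yaw -8.78 tilt [ 0.13 -0.13] w 0.0853 F [-0.5 -0.2  0.6]
shift units(20mm) tool [-0.02  -0.008  0.024]  in target-yaw frame [-0.02  -0.008  0.024]  rotvec units [ 0.0009 -0.0013  0.0002]
```

Call:
move_arm(motion=[[[0, 0, 0], [0, 0, 0], 0.4], [[0, 0, 0], [0, 0, 0], 0.1], [[0, 0, 0], [0, 0, 0], 0], [[0, 0, 0], [0, 0, 0], 0], [[0, 0, 0], [0, 0, 0], 0], [[0, 0, 0], [0, 0, 0], 0], [[0, 0, 0], [0, 0, 0], 0]], squeeze=40)

```text
time_s: 13.48
position: [0.5445, -0.2033, 0.0031]
tool_rot: [[0.988, -0.153, 0.003], [-0.153, -0.988, -0.003], [0.003, 0.002, -1.0]]
ft_force: [-0.4, 1.1, -1.5]
grip_width: 0.0549
```

```bash
python3 go.py .544 -.203 .002 -8.8;python3 - <<'E'
from m import *
d=imaging.get_image("wrist"); cv2.imwrite("pics/w11.png",d["img"])
E
```

```text
t 13.48 pos [ 0.5445 -0.2033  0.0031] yaw -8.78 tilt [ 0.16 -0.15] w 0.0549 F [-0.4  1.1 -1.5]
shift units(20mm) tool [-0.026 -0.009  0.054]  in target-yaw frame [-0.026 -0.009  0.054]  rotvec units [ 0.001  -0.0015  0.0002]
```

View pics/w11.png

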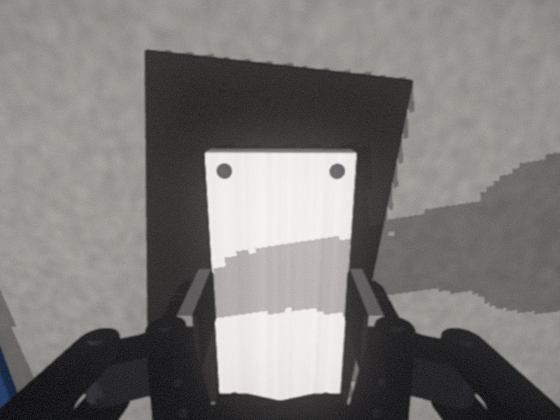

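The plate is gripped at 55 mm. I'll lift it and check.

Call:
move_arm(motion=[[[0, 0, -0.3], [0, 0, 0], 0], [[0, 0, -0.6], [0, 0, 0], 0], [[0, 0, -0.8], [0, 0, 0], 0], [[0, 0, -0.8], [0, 0, 0], 0], [[0, 0, -0.8], [0, 0, 0], 0], [[0, 0, -0.8], [0, 0, 0], 0], [[0, 0, -0.8], [0, 0, 0], 0], [[0, 0, -0.8], [0, 0, 0], 0], [[0, 0, -0.2], [0, 0, 0], 0], [[0, 0, 0], [0, 0, 0], 0]])

```text
time_s: 14.37
position: [0.5432, -0.2023, 0.1284]
tool_rot: [[0.988, -0.153, 0.001], [-0.153, -0.988, -0.001], [0.001, 0.001, -1.0]]
ft_force: [-0.1, -1.0, -3.1]
grip_width: 0.0548
```

```bash
python3 - <<'E'
from h import *
d=imaging.get_image("wrist"); cv2.imwrite("pics/w12.png",d["img"])
d=imaging.get_image("side"); crop(d["img"],210,130,150,110,5,"s12")
E
python3 go.py .523 -.0108 .12 -3.8
```

```text
t 14.47 pos [ 0.5429 -0.2021  0.1272] yaw -8.78 tilt [-0.06 -0.01] w 0.0549 F [ 0.2 -0.7 -1.8]
shift units(20mm) tool [-2.44  -9.303  0.357]  in target-yaw frame [-1.625 -9.479  0.358]  rotvec units [ 0.0002  0.0005 -0.0415]
```

View pics/w12.png

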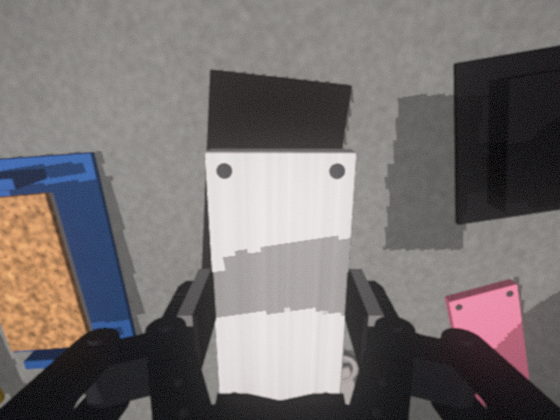

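View pics/s12.png

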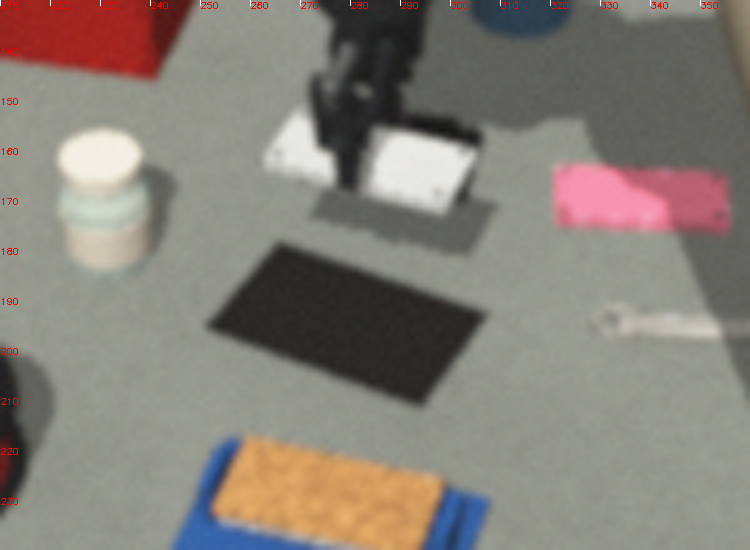

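Call:
move_arm(motion=[[[-0.1, -0.4, -0.1], [0, 0, 0], 0], [[-0.2, -0.8, -0.1], [0, 0, 0], 0], [[-0.24, -0.9, 0], [0, 0, 0], 0], [[-0.24, -0.9, 0], [0, 0, 0], 0], [[-0.24, -0.9, 0], [0, 0, 0], 0], [[-0.24, -0.9, 0], [0, 0, 0], 0], [[-0.24, -0.9, 0], [0, 0, 0], 0], [[-0.24, -0.9, 0], [0, 0, 0], 0], [[-0.24, -0.9, 0], [0, 0, 0], 0], [[-0.2, -0.7, 0], [0, 0, -0.02], 0], [[-0.1, -0.5, 0], [0, 0, -0.02], 0], [[0, 0, 0], [0, 0, 0], 0]])

```text
time_s: 15.47
position: [0.5145, -0.001, 0.1243]
tool_rot: [[0.998, -0.062, -0.019], [-0.062, -0.998, 0.009], [-0.019, -0.008, -1.0]]
ft_force: [-0.1, 0.5, -1.8]
grip_width: 0.054
```

Call:
move_arm(motion=[[[0, 0, 0], [0, 0, 0], 0], [[0, 0, 0], [0, 0, 0], 0]])

```text
time_s: 15.63
position: [0.514, -0.0001, 0.1239]
tool_rot: [[0.998, -0.062, -0.02], [-0.061, -0.998, 0.009], [-0.02, -0.008, -1.0]]
ft_force: [1.4, -0.2, -0.7]
grip_width: 0.0548
```

```bash
python3 - <<'E'
from h import *
d=imaging.get_image("wrist"); cv2.imwrite("pics/w13.png",d["img"])
d=cv2.imread("pics/w8.png")
E
python3 go.py .523 -.0108 .08 -3.8
```

```text
t 15.68 pos [ 5.141e-01 -4.000e-04  1.239e-01] yaw -3.55 tilt [-1.13  0.52] w 0.0543 F [-0.   0.1 -2.2]
shift units(20mm) tool [0.523 0.51  2.182]  in target-yaw frame [0.481 0.491 2.196]  rotvec units [-0.0038  0.0097  0.0021]
```

View pics/w13.png

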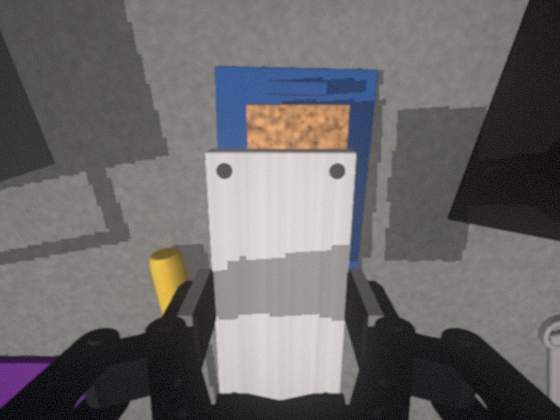

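```bash
python3 - <<'E'
from h import *
d=imaging.get_image("wrist"); s=readout.observe()
P=back(d,[(246,105),(350,104)],.035); v=P[0]-P[1]; yaw=np.degrees(np.arctan2(v[1],v[0]))-90; print(yaw,np.linalg.norm(v)); 
for a in(yaw,-3.8): print(P.mean(0)-.062*np.array([np.cos(np.radians(a)),np.sin(np.radians(a)),0]))
up=np.array([0,0,.0112]); Q=back(d,[(206,151),(356,151)],s["position"][2]+.0112+.02*.06); print(np.linalg.norm(Q[0]-Q[1]),(Q-s["position"])@s["tool_rot"])
from m import rect
d0=dict(d)
E
python3 go.py .523 -.0108 .08 -3.8
```

```text
-3.018400550532135 0.06377861199422509
[ 0.52319335 -0.0116888   0.035     ]
[ 0.52324365 -0.01084453  0.035     ]
0.053615581970108205 [[ 0.05976801 -0.02713512 -0.01339081]
 [ 0.05983323  0.02647876 -0.01381257]]
t 15.73 pos [ 0.5142 -0.0007  0.124 ] yaw -3.57 tilt [-1.12  0.52] w 0.0545 F [-0.1  0.  -1. ]
shift units(20mm) tool [0.516 0.495 2.185]  in target-yaw frame [0.474 0.476 2.198]  rotvec units [-0.0037  0.0096  0.0019]
```

Call:
move_arm(motion=[[[0, 0, 0.1], [-0.0037, 0.0096, 0.002], 0], [[0, 0, 0.4], [0, 0, 0], 0], [[0, 0, 0.5], [0, 0, 0], 0], [[0, 0, 0.5], [0, 0, 0], 0], [[0, 0, 0.3], [0, 0, 0], 0], [[0, 0, 0], [0, 0, 0], 0], [[0, 0, 0], [0, 0, 0], 0]])

```text
time_s: 16.32
position: [0.5151, -0.0049, 0.0848]
tool_rot: [[0.997, -0.074, -0.0], [-0.074, -0.997, -0.0], [-0.0, 0.0, -1.0]]
ft_force: [0.2, 0.5, -1.1]
grip_width: 0.0548
```

```bash
python3 go.py .5232 -.0108 .06 -3.8
```

```text
t 16.32 pos [ 0.5151 -0.0049  0.0848] yaw -4.27 tilt [-0.03 -0.01] w 0.0548 F [ 0.2  0.5 -1.1]
shift units(20mm) tool [0.427 0.264 1.241]  in target-yaw frame [0.425 0.268 1.242]  rotvec units [ 0.0001  0.0002 -0.0039]
```

Call:
move_arm(motion=[[[0.21, 0.13, 0.2], [0, 0, -0.003], 0], [[0.21, 0.13, 0.4], [0, 0, 0], 0], [[0, 0, 0.4], [0, 0, 0], 0], [[0, 0, 0.2], [0, 0, 0], 0], [[0, 0, 0], [0, 0, 0], 0], [[0, 0, 0], [0, 0, 0], 0]])

```text
time_s: 16.82
position: [0.5248, -0.0121, 0.0587]
tool_rot: [[0.998, -0.069, 0.001], [-0.069, -0.998, -0.0], [0.001, 0.0, -1.0]]
ft_force: [0.0, -0.1, -1.2]
grip_width: 0.0544
```

```bash
python3 go.py .5232 -.0108 .034 -3.8
```

```text
t 16.82 pos [ 0.5248 -0.0121  0.0587] yaw -3.93 tilt [ 0.04 -0.02] w 0.0544 F [ 0.  -0.1 -1.2]
shift units(20mm) tool [-0.086 -0.06   1.237]  in target-yaw frame [-0.085 -0.059  1.237]  rotvec units [ 0.0002 -0.0003 -0.0011]
```

Call:
move_arm(motion=[[[-0.08, -0.06, 0.1], [0, 0, -0.001], 0], [[0, 0, 0.3], [0, 0, 0], 0], [[0, 0, 0.3], [0, 0, 0], 0], [[0, 0, 0.2], [0, 0, 0], 0], [[0, 0, 0.15], [0, 0, 0], 0], [[0, 0, 0], [0, 0, 0], 0], [[0, 0, 0], [0, 0, 0], 0]])

```text
time_s: 17.4
position: [0.523, -0.0103, 0.0357]
tool_rot: [[0.998, -0.066, 0.001], [-0.066, -0.998, -0.0], [0.001, 0.0, -1.0]]
ft_force: [0.3, -0.5, -0.9]
grip_width: 0.0546
```

```bash
python3 go.py .5232 -.0108 .034 -3.8;  python3 - <<'E'
from h import *
d=imaging.get_image("side"); crop(d["img"],210,180,150,110,5,"s14")
d=imaging.get_image("wrist"); cv2.imwrite("pics/w14.png",d["img"])
E
```

```text
t 17.4 pos [ 0.523  -0.0103  0.0357] yaw -3.76 tilt [ 0.05 -0.02] w 0.0546 F [ 0.3 -0.5 -0.9]
shift units(20mm) tool [0.011 0.025 0.087]  in target-yaw frame [0.011 0.025 0.087]  rotvec units [ 0.0002 -0.0005  0.0003]
```

View pics/s14.png

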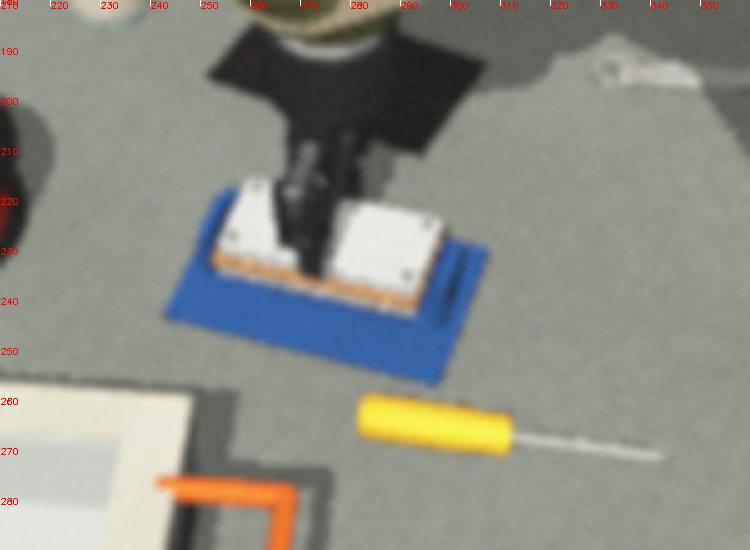

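View pics/w14.png

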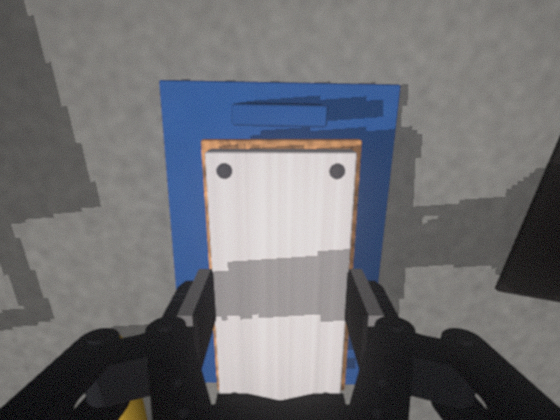

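The plate sits over the sheet with an even margin. I'll set it down.

Call:
move_arm(motion=[[[0, 0.01, 0.05], [0, 0, 0], 0], [[0, 0, 0.03], [0, 0, 0], 0], [[0, 0, 0], [0, 0, 0], 0], [[0, 0, 0], [0, 0, 0], 0]])

```text
time_s: 17.83
position: [0.5235, -0.0106, 0.0348]
tool_rot: [[0.998, -0.066, 0.003], [-0.066, -0.998, -0.001], [0.003, 0.001, -1.0]]
ft_force: [-0.9, -0.3, -2.2]
grip_width: 0.0545
```

```bash
python3 go.py .5232 -.0108 .034 -3.8
```

```text
t 17.83 pos [ 0.5235 -0.0106  0.0348] yaw -3.77 tilt [ 0.15 -0.05] w 0.0545 F [-0.9 -0.3 -2.2]
shift units(20mm) tool [-0.013  0.009  0.04 ]  in target-yaw frame [-0.013  0.009  0.04 ]  rotvec units [ 0.0003 -0.0013  0.0003]
```

Call:
move_arm(motion=[[[0, 0, 0.06], [0, 0, 0], 0], [[0, 0, 0], [0, 0, 0], 0], [[0, 0, 0], [0, 0, 0], 0]])

```text
time_s: 18.08
position: [0.5238, -0.0107, 0.0342]
tool_rot: [[0.998, -0.066, 0.004], [-0.066, -0.998, -0.001], [0.004, 0.001, -1.0]]
ft_force: [0.9, -0.1, -1.0]
grip_width: 0.0545
```

Call:
move_arm(motion=[[[0, 0, 0.05], [0, 0, 0], 0], [[0, 0, 0], [0, 0, 0], 0], [[0, 0, 0], [0, 0, 0], 0]])

```text
time_s: 18.33
position: [0.5239, -0.0107, 0.0342]
tool_rot: [[0.998, -0.065, 0.005], [-0.065, -0.998, -0.002], [0.005, 0.001, -1.0]]
ft_force: [-0.3, -0.6, -1.7]
grip_width: 0.0545
```

```bash
python3 go.py .5232 -.0108 .034 -3.8
```

```text
t 18.33 pos [ 0.5239 -0.0107  0.0342] yaw -3.75 tilt [ 0.28 -0.09] w 0.0545 F [-0.3 -0.6 -1.7]
shift units(20mm) tool [-0.037  0.006  0.012]  in target-yaw frame [-0.037  0.006  0.012]  rotvec units [ 0.0006 -0.0024  0.0004]
```

Call:
move_arm(motion=[[[0, 0, 0.09], [0, -0.002, 0], 0], [[0, 0, 0], [0, 0, 0], 0], [[0, 0, 0], [0, 0, 0], 0]])

```text
time_s: 18.58
position: [0.5242, -0.0108, 0.0344]
tool_rot: [[0.998, -0.065, 0.002], [-0.065, -0.998, -0.002], [0.002, 0.002, -1.0]]
ft_force: [0.6, 0.8, -1.6]
grip_width: 0.0547
```

```bash
python3 go.py .5232 -.0108 .034 -3.8;  python3 - <<'E'
from h import *
d=imaging.get_image("side"); crop(d["img"],240,205,70,50,10,"s15")
E
```

```text
t 18.58 pos [ 0.5242 -0.0108  0.0344] yaw -3.74 tilt [ 0.13 -0.11] w 0.0547 F [ 0.6  0.8 -1.6]
shift units(20mm) tool [-0.05   0.005  0.022]  in target-yaw frame [-0.05   0.005  0.022]  rotvec units [ 0.0008 -0.0011  0.0005]
```

View pics/s15.png

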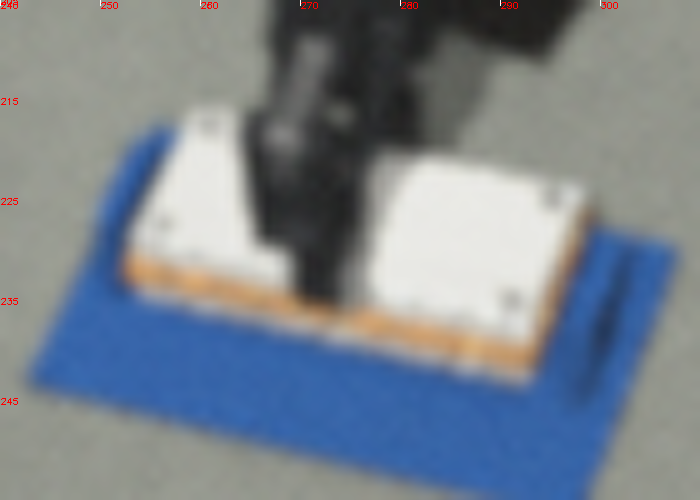

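Call:
move_arm(motion=[[[0, 0, 0], [0, 0, 0], 0.5], [[0, 0, 0], [0, 0, 0], 0.7], [[0, 0, 0], [0, 0, 0], 1], [[0, 0, 0], [0, 0, 0], 1], [[0, 0, 0], [0, 0, 0], 1], [[0, 0, 0], [0, 0, 0], 1], [[0, 0, -0.4], [0, 0, 0], 1], [[0, 0, -0.8], [0, 0, 0], 1], [[0, 0, -1], [0, 0, 0], 1], [[0, 0, -1], [0, 0, 0], 1], [[0, 0, -1], [0, 0, 0], 1], [[0, 0, -0.6], [0, 0, 0], 1]])

```text
time_s: 19.63
position: [0.5228, -0.0104, 0.1334]
tool_rot: [[0.998, -0.066, -0.004], [-0.066, -0.998, -0.0], [-0.004, 0.0, -1.0]]
ft_force: [-0.5, 0.3, 0.4]
grip_width: 0.0852
```

```bash
python3 - <<'E'
from h import *
d=imaging.get_image("side"); crop(d["img"],210,180,150,110,5,"s16")
d=imaging.get_image("wrist"); cv2.imwrite("pics/w16.png",d["img"])
E
python3 go.py .4806 .268 .2 97.4
```

```text
t 19.73 pos [ 0.5233 -0.0105  0.1334] yaw -3.76 tilt [-0.13 -0.04] w 0.0855 F [-0.5 -0.7 -0.7]
shift units(20mm) tool [ -3.048 -13.753  -3.334]  in target-yaw frame [14.084 -0.322 -3.329]  rotvec units [-6.00e-04  1.10e-03 -8.43e-01]
```

View pics/s16.png

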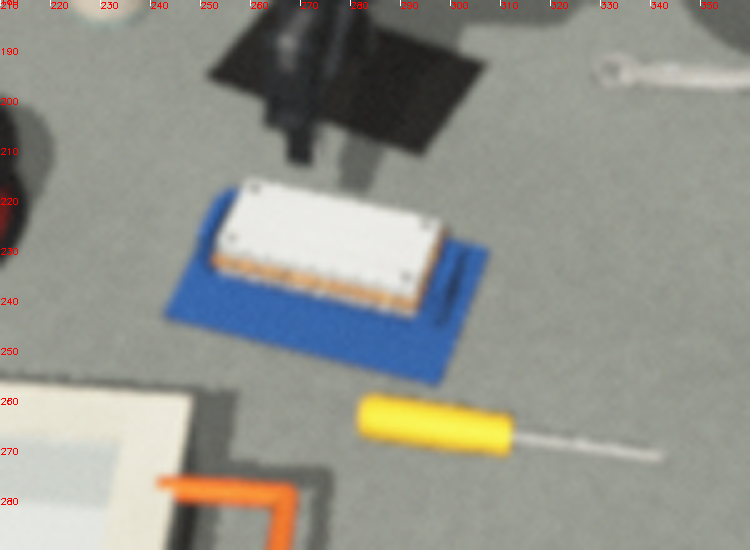

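View pics/w16.png

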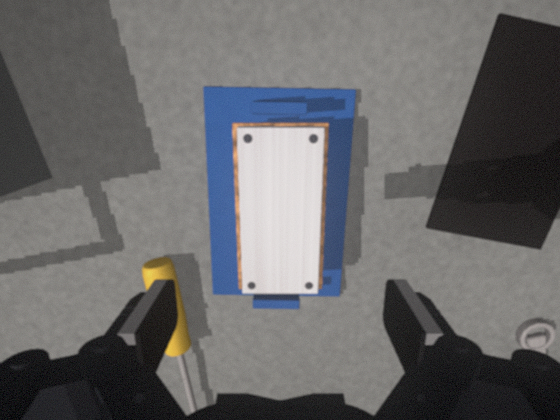

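Call:
move_arm(motion=[[[0, 0, -0.4], [0, 0, -0.058], 1], [[0, 0, -0.4], [0, 0, -0.058], 1], [[0, 0, -0.4], [0, 0, -0.058], 0.5], [[0, 0, -0.4], [0, 0, -0.058], 0.5], [[0, 0, -0.4], [0, 0, -0.058], 0.1], [[0, 0, -0.4], [0, 0, -0.058], 0.1], [[0, 0, -0.4], [0, 0, -0.058], 0.1], [[0, 0, -0.4], [0, 0, -0.058], 0.1], [[0, 0, 0], [0, 0, -0.058], 0.1], [[0, 0, 0], [0, 0, -0.058], 0.1], [[0, 0, 0], [0, 0, -0.058], 0.1], [[0, 0, 0], [0, 0, -0.058], 0.1]])

```text
time_s: 20.73
position: [0.5194, -0.0096, 0.1927]
tool_rot: [[0.138, 0.99, -0.016], [0.99, -0.138, 0.003], [0.001, -0.016, -1.0]]
ft_force: [-0.5, 0.3, -0.8]
grip_width: 0.0469
```

Call:
move_arm(motion=[[[0, 0, 0], [0, 0, -0.058], 0.1], [[0, 0, 0], [0, 0, -0.058], 0.1], [[0, 0, 0], [0, 0, 0], 0.1]])

```text
time_s: 20.98
position: [0.5183, -0.0094, 0.1903]
tool_rot: [[-0.116, 0.993, -0.02], [0.993, 0.116, 0.004], [0.006, -0.02, -1.0]]
ft_force: [-0.8, -0.2, 0.1]
grip_width: 0.0467
```

```bash
python3 go.py .4806 .268 .2 97.4
```

```text
t 20.98 pos [ 0.5183 -0.0094  0.1903] yaw 96.67 tilt [-1.16  0.22] w 0.0467 F [-0.8 -0.2  0.1]
shift units(20mm) tool [13.997 -0.27  -0.392]  in target-yaw frame [13.997 -0.084 -0.484]  rotvec units [-0.0094 -0.003  -0.0061]
```

Call:
move_arm(motion=[[[0.5, -0.01, -0.1], [-0.005, -0.002, -0.003], 0.1], [[0.95, -0.01, 0], [-0.004, 0, -0.003], 0.1], [[0.95, -0.01, 0], [0, 0, 0], 0.1], [[0.95, -0.01, 0], [0, 0, 0], 0.1], [[0.95, -0.01, 0], [0, 0, 0], 0.1], [[0.95, -0.01, 0], [0, 0, 0], 0.1], [[0.95, -0.01, 0], [0, 0, 0], 0.1], [[0.95, -0.01, 0], [0, 0, 0], 0.1], [[0.95, -0.01, 0], [0, 0, 0], 0.1], [[0.95, -0.01, 0], [0, 0, 0], 0.1], [[0.95, -0.01, 0], [0, 0, 0], 0.1], [[0.95, -0.01, 0], [0, 0, 0], 0.1]])

```text
time_s: 21.98
position: [0.4865, 0.2218, 0.1901]
tool_rot: [[-0.081, 0.997, -0.002], [0.997, 0.081, 0.003], [0.003, -0.002, -1.0]]
ft_force: [0.9, 0.7, -0.1]
grip_width: 0.0467
```

Call:
move_arm(motion=[[[0.7, 0, 0], [0, 0, 0], 0.1], [[0, 0, 0], [0, 0, 0], 0.1], [[0, 0, 0], [0, 0, 0], 0.1]])

```text
time_s: 22.23
position: [0.4827, 0.2411, 0.1896]
tool_rot: [[-0.076, 0.997, -0.002], [0.997, 0.076, 0.004], [0.004, -0.002, -1.0]]
ft_force: [-0.3, -0.1, 0.4]
grip_width: 0.0471
```

```bash
python3 - <<'E'
from h import *
d=imaging.get_image("wrist"); cv2.imwrite("pics/w17.png",d["img"])
d=imaging.get_image("top"); crop(d["img"],165,160,130,90,6,"t17")
E
python3 go.py .4806 .268 .13 97.4
```

```text
t 22.33 pos [0.483  0.2403 0.1896] yaw 94.36 tilt [-0.13  0.24] w 0.0472 F [0.  0.2 1.9]
shift units(20mm) tool [ 1.377 -0.007  2.988]  in target-yaw frame [1.388 0.061 2.982]  rotvec units [-0.0008 -0.0021 -0.0253]
```

View pics/w17.png

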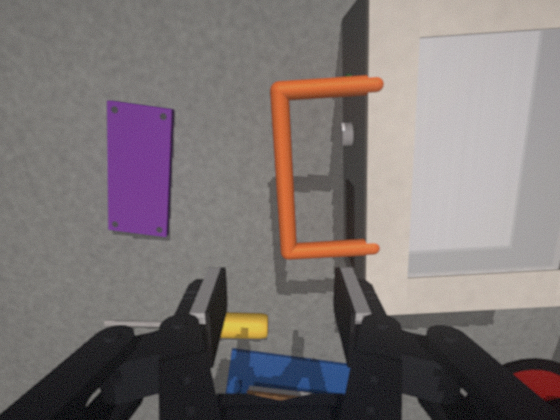

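View pics/t17.png

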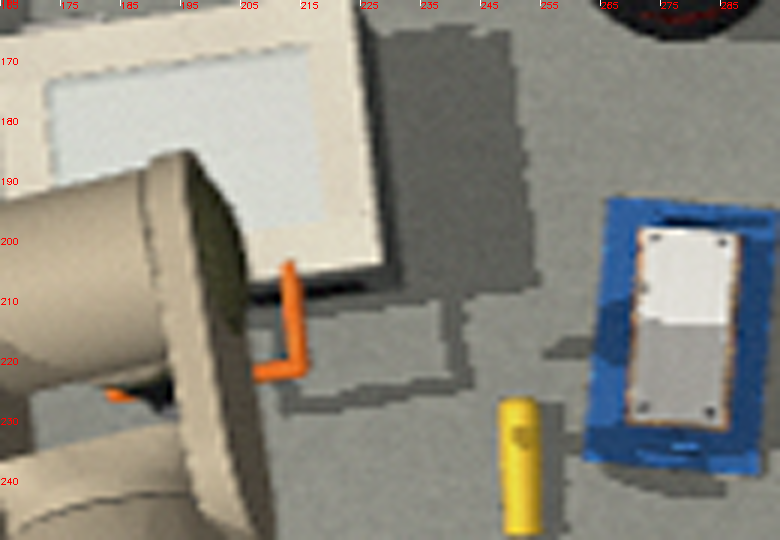

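```bash
python3 - <<'E'
from h import *
d=imaging.get_image("wrist")
P=back(d,[(280,91),(289,250)],.094); v=P[0]-P[1]; yaw=np.degrees(np.arctan2(v[1],v[0]))-90; print(P,np.linalg.norm(v),yaw,P.mean(0))
E
python3 go.py .481 .268 .13 97.0
```

```text
[[0.47605949 0.32283412 0.094     ]
 [0.49082839 0.21479666 0.094     ]] 0.10904225155747689 7.784182561472562 [0.48344394 0.26881539 0.094     ]
t 22.38 pos [0.4832 0.24   0.1897] yaw 94.35 tilt [-0.12  0.23] w 0.0473 F [ 0.  -0.2  0.6]
shift units(20mm) tool [1.394 0.003 2.992]  in target-yaw frame [1.405 0.063 2.986]  rotvec units [-0.0008 -0.002  -0.0221]
```

Call:
move_arm(motion=[[[0.4, 0, 0], [-0.001, -0.002, -0.024], 0.1], [[0.6, 0.02, 0], [0, 0, 0], 0.1], [[0.4, 0.03, 0], [0, 0, 0], 0.1], [[0, 0, 0.5], [0, 0, 0], 0.1], [[0, 0, 0.8], [0, 0, 0], 0.1], [[0, 0, 0.8], [0, 0, 0], 0.1], [[0, 0, 0.5], [0, 0, 0], 0.1], [[0, 0, 0], [0, 0, 0], 0.1], [[0, 0, 0], [0, 0, 0], 0.1]])

```text
time_s: 23.13
position: [0.4817, 0.2668, 0.1332]
tool_rot: [[-0.113, 0.994, 0.001], [0.994, 0.113, -0.0], [-0.0, 0.0, -1.0]]
ft_force: [-0.2, -0.4, 0.6]
grip_width: 0.0472
```

```bash
python3 - <<'E'
from h import *
d=imaging.get_image("wrist"); cv2.imwrite("pics/w18.png",d["img"])
E
python3 go.py .482 .2685 .077 97.6
```

```text
t 23.18 pos [0.4817 0.2668 0.1333] yaw 96.51 tilt [ 0.03 -0.02] w 0.0469 F [-0.1 -0.2 -0.7]
shift units(20mm) tool [0.086 0.024 2.813]  in target-yaw frame [0.085 0.027 2.813]  rotvec units [ 0.0002  0.0002 -0.0091]
```

View pics/w18.png

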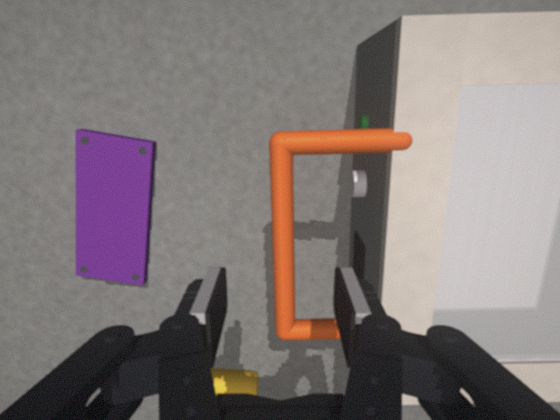

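Call:
move_arm(motion=[[[0.08, 0.03, 0.3], [0, 0, -0.008], 0.1], [[0, 0, 0.7], [0, 0, 0], 0.1], [[0, 0, 0.7], [0, 0, 0], 0.1], [[0, 0, 0.6], [0, 0, 0], 0.1], [[0, 0, 0.4], [0, 0, 0], 0.1], [[0, 0, 0], [0, 0, 0], 0.1], [[0, 0, 0], [0, 0, 0], 0.1]])

```text
time_s: 23.77
position: [0.4847, 0.2693, 0.0794]
tool_rot: [[-0.133, 0.991, 0.008], [0.991, 0.133, 0.002], [0.001, 0.009, -1.0]]
ft_force: [-0.2, 1.0, 0.9]
grip_width: 0.0467
```

```bash
python3 go.py .482 .2685 .077 97.6;  python3 - <<'E'
from h import *
d=imaging.get_image("side"); crop(d["img"],200,210,130,100,6,"s19")
d=imaging.get_image("wrist"); cv2.imwrite("pics/w19.png",d["img"])
E
```

```text
t 23.77 pos [0.4847 0.2693 0.0794] yaw 97.66 tilt [0.49 0.12] w 0.0467 F [-0.2  1.   0.9]
shift units(20mm) tool [-0.02  -0.14   0.119]  in target-yaw frame [-0.02  -0.139  0.12 ]  rotvec units [ 0.0042 -0.0005  0.0005]
```

View pics/w19.png

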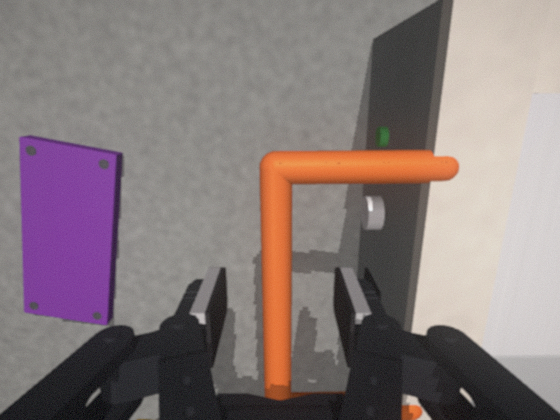

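View pics/s19.png

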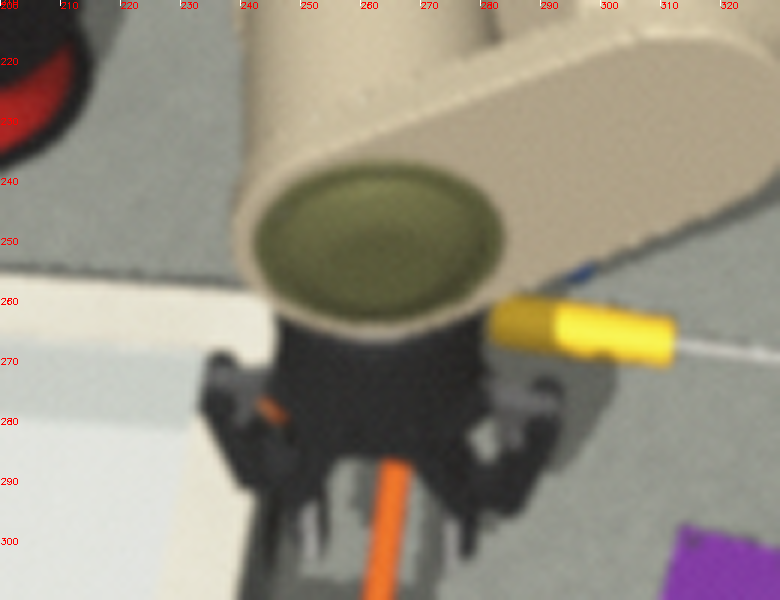

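Call:
move_arm(motion=[[[-0.02, -0.13, 0.1], [0.004, 0, 0], 0.1], [[0, 0, 0], [0, 0, 0], -0.3], [[0, 0, 0], [0, 0, 0], -0.6], [[0, 0, 0], [0, 0, 0], -1], [[0, 0, 0], [0, 0, 0], -1], [[0, 0, 0], [0, 0, 0], -1], [[0, 0, 0], [0, 0, 0], -1], [[0, 0, 0], [0, 0, 0], -1]], squeeze=30)

```text
time_s: 24.53
position: [0.4833, 0.2688, 0.0796]
tool_rot: [[-0.134, 0.991, 0.005], [0.991, 0.134, 0.002], [0.002, 0.005, -1.0]]
ft_force: [0.8, 1.0, -1.7]
grip_width: 0.0108
```

```bash
python3 go.py .482 .2685 .077 97.6
```

```text
t 24.53 pos [0.4833 0.2688 0.0796] yaw 97.67 tilt [0.27 0.14] w 0.0108 F [ 0.8  1.  -1.7]
shift units(20mm) tool [-0.008 -0.069  0.131]  in target-yaw frame [-0.008 -0.069  0.131]  rotvec units [ 0.0024 -0.0008  0.0006]
```

Call:
move_arm(motion=[[[0, 0.03, -0.59], [0, 0, 0], -1], [[0, 0.06, -0.59], [0, 0, 0], -1], [[0, 0.09, -0.58], [0, 0, 0], -1], [[0, 0.12, -0.58], [0, 0, 0], -1], [[0, 0.15, -0.57], [0, 0, 0], -1], [[0, 0.18, -0.56], [0, 0, 0], -1]])

```text
time_s: 25.03
position: [0.4945, 0.2704, 0.1481]
tool_rot: [[-0.134, 0.991, -0.002], [0.991, 0.134, 0.001], [0.002, -0.002, -1.0]]
ft_force: [1.7, 0.5, -5.1]
grip_width: 0.0105
```

```bash
cat > lid.py <<'E'
from h import *
s=readout.observe(); p=s["position"]; R=s["tool_rot"]
b=p-.0148*R[:,2]   # bar centre from TCP (about 14.8mm behind)
b0=np.array([.4833,.2688,.0944]); a=np.radians(7.7); ux=np.array([np.cos(a),np.sin(a),0]); hinge=b0+.225*ux-[0,0,.004]
r=b-hinge; h=-(r@ux); th=np.degrees(np.arctan2(r[2],h))-1.02
print("t",round(s["time_s"],2),"theta est",th.round(2),"radius",np.hypot(h,r[2]).round(4),"lat",(r@[-np.sin(a),np.cos(a),0]).round(4),"pos",p.round(4),"yaw",np.degrees(np.arctan2(R[1,0],R[0,0])).round(2),"tilt",np.degrees(R[:2,2]).round(2),"F",s["ft_force"].round(1),"w",round(s["grip_width"],4))
t=np.radians(61.02); g=hinge-.22504*np.cos(t)*ux+[0,0,.22504*np.sin(t)]
print("to 60deg, tool units",(R.T@(g-b)/.02).round(3))
E
python3 lid.py
```

```text
t 25.03 theta est 17.74 radius 0.2256 lat 0.0001 pos [0.4945 0.2704 0.1481] yaw 97.67 tilt [-0.12  0.08] F [ 1.7  0.5 -5.1] w 0.0105
to 60deg, tool units [ 0.01   5.219 -6.226]
```

Call:
move_arm(motion=[[[0, 0.2, -0.56], [0, 0, 0], -1], [[0, 0.23, -0.54], [0, 0, 0], -1], [[0, 0.26, -0.53], [0, 0, 0], -1], [[0, 0.29, -0.51], [0, 0, 0], -1], [[0, 0.32, -0.5], [0, 0, 0], -1], [[0, 0.34, -0.48], [0, 0, 0], -1], [[0, 0.37, -0.46], [0, 0, 0], -1]])

```text
time_s: 25.62
position: [0.5324, 0.2757, 0.2204]
tool_rot: [[-0.134, 0.991, -0.014], [0.991, 0.134, -0.0], [0.001, -0.014, -1.0]]
ft_force: [-2.0, -0.1, -1.6]
grip_width: 0.0104
```

```bash
python3 lid.py
```

```text
t 25.62 theta est 38.56 radius 0.2273 lat 0.0002 pos [0.5324 0.2757 0.2204] yaw 97.72 tilt [-0.78 -0.02] F [-2.  -0.1 -1.6] w 0.0104
to 60deg, tool units [-0.009  3.272 -2.648]
```

Call:
move_arm(motion=[[[0, 0.4, -0.42], [-0.003, 0, 0], -1], [[0, 0.42, -0.4], [-0.003, 0, 0], -1], [[0, 0.45, -0.38], [0, 0, 0], -1], [[0, 0.46, -0.36], [0, 0, 0], -1], [[0, 0.47, -0.34], [0, 0, 0], -1], [[0, 0.3, -0.2], [0, 0, 0], -1], [[0, 0, 0], [0, 0, 0], -1], [[0, 0, 0], [0, 0, 0], -1]])

```text
time_s: 26.28
position: [0.5775, 0.282, 0.2647]
tool_rot: [[-0.136, 0.991, -0.02], [0.991, 0.136, -0.003], [-0.0, -0.02, -1.0]]
ft_force: [-1.5, -1.0, 0.5]
grip_width: 0.0106
```

```bash
python3 lid.py;  python3 - <<'E'
from h import *
d=imaging.get_image("side"); cv2.imwrite("pics/s20.png",d["img"])
E
```

```text
t 26.28 theta est 54.56 radius 0.2293 lat 0.0004 pos [0.5775 0.282  0.2647] yaw 97.81 tilt [-1.16 -0.16] F [-1.5 -1.   0.5] w 0.0106
to 60deg, tool units [-0.024  1.019 -0.408]
```

View pics/s20.png

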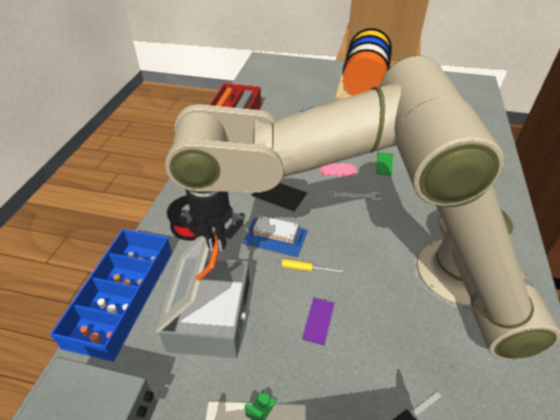

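Call:
move_arm(motion=[[[0, 0.4, -0.15], [-0.004, 0, 0], -1], [[0, 0.4, -0.13], [-0.004, 0, 0], -1], [[0, 0.2, -0.08], [-0.002, 0, 0], -1], [[0, 0, 0], [0, 0, 0], -1], [[0, 0, 0], [0, 0, 0], -1], [[0, 0, 0], [0, 0, 0], -1]])

```text
time_s: 26.83
position: [0.5928, 0.2841, 0.2741]
tool_rot: [[-0.137, 0.991, -0.005], [0.991, 0.137, -0.002], [-0.001, -0.005, -1.0]]
ft_force: [-2.9, -1.4, 1.3]
grip_width: 0.0106
```

```bash
python3 lid.py;  python3 - <<'E'
from h import *
d=imaging.get_image("side"); crop(d["img"],140,180,160,120,5,"s21")
d=imaging.get_image("wrist"); cv2.imwrite("pics/w21.png",d["img"])
E
python3 lid.py
```

```text
t 26.83 theta est 59.05 radius 0.2291 lat 0.0005 pos [0.5928 0.2841 0.2741] yaw 97.87 tilt [-0.29 -0.12] F [-2.9 -1.4  1.3] w 0.0106
to 60deg, tool units [-0.028  0.265  0.082]
t 26.93 theta est 59.05 radius 0.2291 lat 0.0005 pos [0.5929 0.2841 0.2741] yaw 97.87 tilt [-0.29 -0.12] F [-2.2 -0.4  1.2] w 0.0105
to 60deg, tool units [-0.027  0.263  0.083]
```

View pics/s21.png

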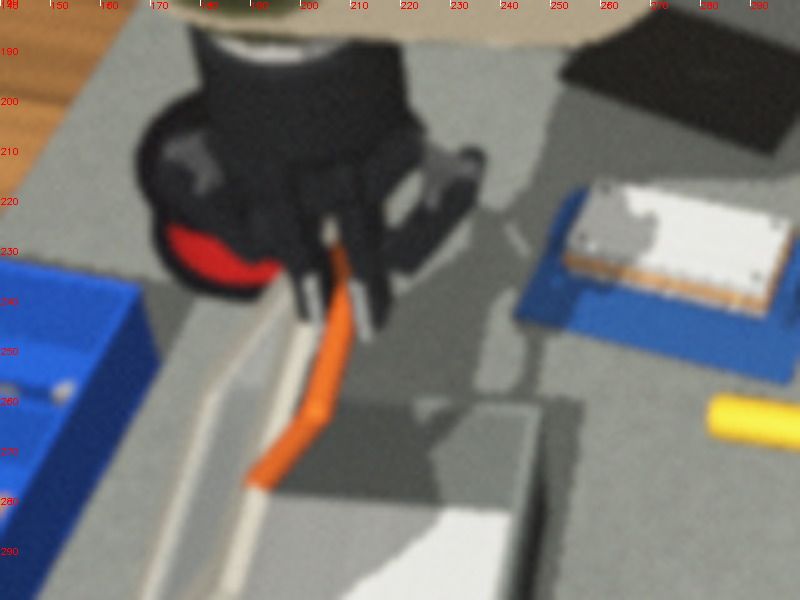

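View pics/w21.png

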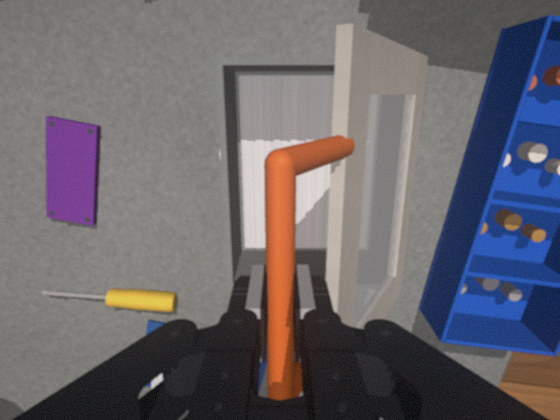

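```bash
python3 - <<'E'
from h import *
d=imaging.get_image("side"); w=imaging.get_image("wrist")
b0=np.array([.4828,.2688,.094]); a=np.radians(7.6); ux=np.array([np.cos(a),np.sin(a),0]); uy=np.array([-np.sin(a),np.cos(a),0]); hg=b0+.225*ux-[0,0,.004]
for th in (0,50,54,57,60,63,66):
    t=np.radians(th); X=np.cos(t)*ux-np.sin(t)*np.array([0,0,1]); Z=np.sin(t)*ux+np.cos(t)*np.array([0,0,1])
    P=[hg-.225*X+.004*Z+.05*uy, hg-.17*X+.004*Z+.05*uy]
    print(th,proj(d,P).round(1).tolist(),proj(w,P).round(1).tolist())
E
```

```text
0 [[261.7, 316.1], [237.9, 313.9]] [[155.6, 130.7], [218.0, 131.0]]
50 [[218.3, 266.5], [203.6, 277.7]] [[216.9, 170.0], [295.8, 154.7]]
54 [[211.6, 263.1], [198.7, 275.3]] [[244.0, 174.9], [314.6, 157.0]]
57 [[206.4, 260.6], [194.8, 273.6]] [[267.7, 178.6], [330.1, 158.7]]
60 [[201.0, 258.3], [190.9, 272.0]] [[294.5, 182.4], [346.7, 160.3]]
63 [[195.4, 256.1], [186.8, 270.4]] [[324.5, 186.1], [364.5, 161.9]]
66 [[189.8, 254.1], [182.7, 269.0]] [[357.4, 189.7], [383.3, 163.3]]
```

Call:
move_arm(motion=[[[0, 0.05, 0], [0, 0, 0], -1], [[0, 0, 0], [0, 0, 0], -1], [[0, 0, 0], [0, 0, 0], -1], [[0, 0, 0], [0, 0, 0], -1], [[0, 0, 0], [0, 0, 0], -1], [[0, 0, 0], [0, 0, 0], -1], [[0, 0, 0], [0, 0, 0], -1], [[0, 0, 0], [0, 0, 0], -1]])

```text
time_s: 27.7
position: [0.5937, 0.2843, 0.2746]
tool_rot: [[-0.137, 0.991, -0.005], [0.991, 0.137, -0.002], [-0.001, -0.005, -1.0]]
ft_force: [-3.1, -2.1, 2.4]
grip_width: 0.0109
```

```bash
python3 lid.py; python3 - <<'E'
from m import *
for i in range(8): d=imaging.get_image("top")
cv2.imwrite("pics/t22.png",d["img"]); crop(d["img"],250,180,90,70,8,"t22c")
crop(imaging.get_image("side")["img"],140,180,160,120,5,"s22")
E
python3 lid.py
```

```text
t 27.7 theta est 59.28 radius 0.2291 lat 0.0005 pos [0.5937 0.2843 0.2746] yaw 97.88 tilt [-0.29 -0.12] F [-3.1 -2.1  2.4] w 0.0109
to 60deg, tool units [-0.028  0.223  0.105]
t 28.15 theta est 59.28 radius 0.2291 lat 0.0005 pos [0.5936 0.2842 0.2746] yaw 97.88 tilt [-0.29 -0.12] F [-2.9 -0.5  2.2] w 0.011
to 60deg, tool units [-0.027  0.224  0.106]
```

View pics/t22.png

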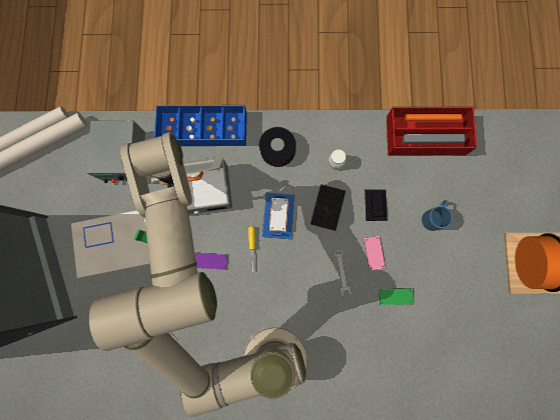

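View pics/t22c.png

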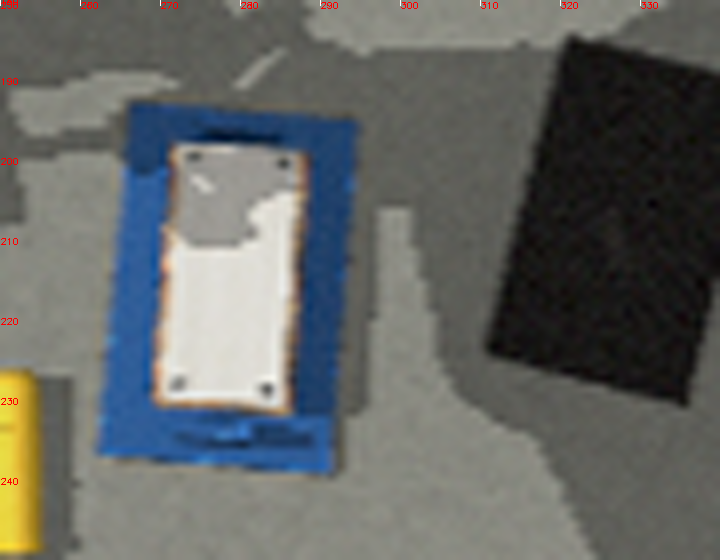

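View pics/s22.png

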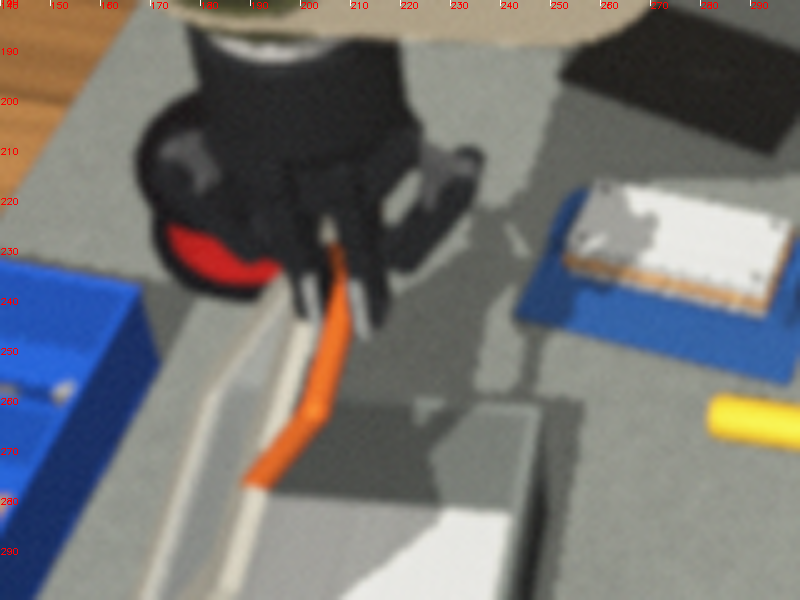

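The stack is square, the bystanders are where they started, and the lid is steady at about 59° in the fingers. Handing the job in.

```bash
python3 - <<'E'
from rig import job
print(job.close_job())
E
```

```text
the job is handed in; nothing more can be done
None
```

I laid the cork sheet on the lower plate in the blue tray and the second plate on top of it. I then lifted the lid by its orange bar and handed the job in at about 28 s with the gripper still holding it. The hand-in gives no verdict, so these are my own last checks:

- **Stack:** in the wrist, side and top pictures, both pieces lie flat with an even cork margin, about 1–2 mm from centred by eye.
- **Setting down:** the wrist force showed no clear contact for either piece. For the second plate I took it as down because further downward commands no longer moved the arm. The sheet went down by the height at which I had gripped it, so it may have dropped up to about 1 mm.
- **Lid:** the arm position puts it at 59.3°, and comparing the bar with the camera pictures gives about 58.5–60°. It did not move over the last half second, gripped at 30 N.
- **One disagreement:** the bar radius from the arm position came out at 229 mm instead of 225 mm. The bar probably slid about 4 mm in the pads, or the hinge estimate is slightly off.
- **Other things on the bench:** the mug, jar, spool, wrench and screwdriver show no visible shift in the last top view. The bracket was partly hidden by the arm there, but its visible part looked unmoved.

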